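# Pack the seven round stamps into their tin

## Robot

A 6-joint arm with a two-finger parallel gripper is mounted at the origin on a cart in front of the work surface, level with it; the furniture and walls round the work are solid. World frame = base frame: x ahead of the robot, y to its left, z up, the work surface at z = 0. Lengths are in mm, angles in rad, forces in N, time in s.
With the tool pointing down it reaches from about 275 to 1000 mm from the base axis. Payload 8.4 kg.
Tool frame: the origin (TCP) lies between the finger pads; the fingertips stand r.tips_ahead ahead of it and the grasp point (between the pads) lies 6 mm ahead of it (r.tips_ahead is the distance from the TCP to the fingertips, in mm); z points along the fingers, y is the line along which they close (so a half turn about z gives the same grasp; the last joint's range is limited). The gripper opens to 85 mm and grips with 20 to 120 N. Pads are 22 mm wide; open, the fingers measure 114 mm over their backs; the gripper's body (76 mm by 85 mm) begins 54 mm behind the grasp point. The pads swing forward as they close: fully open they stand 13 mm farther back than shut.
Start: joints at [1.242, 0.353, 1.633, -0, 1.155, -0.002], TCP at [200.632, 591.924, 219.081] pointing down, gripper open.
Joint ranges: [-2.63, 2.63], [-0.92, 2.1], [0.06, 2.66], [-1.3, 4.44], [0, 2.69], [-3.02, 3.02]. Speed limits (rad/s): [2.22, 2.22, 2.79, 3.14, 3.14, 3.14].

## Interface

Orientations are given as [roll, pitch, yaw] about the fixed x, y, z axes, in that order (R = Rz(yaw) Ry(pitch) Rx(roll)).
In Python, from rig import r gives the robot as it stands.
- The arm moves only by the tool carry_out, never from a script. Its arguments are lists of equal length, an entry for each row: "delta_pos": the shift along the tool's x, y, z in m, a list of three; "rot": the turn, a rotation vector about the tool's x, y, z in degrees, a list of three. A call has 1 to 8 rows; each row is the pose to reach, as a shift and turn from the pose commanded when the call began, along the tool's axes at that moment; what a row does not reach only later rows make up. A row lasts 1/8 s, in which the tool goes at most 62.5 mm and 10.7 degrees, less where a joint would pass 70% of its speed; a pose out of reach is approached as far as the arm can. A call with a gripper value outside its range is refused whole. "claw" is the finger opening in m, from 0 to 0.0854, set as the call begins (left out, the last holds). The fingers move at their own pace and stop on an object; "grip_force" is the grip in N (left out, the last holds). Time passes only in rows, so rows that repeat a pose let the fingers close. It gives the time, the measured TCP pose, the force, the opening and the grip force at its end, in the units of the state.
- r.sense(): the state, without advancing time (a new reading comes with each control period).
- r.grab_frame(name): name is "scene" or "top" or "wrist"; returns the picture (420x560x3 uint8, blue, green, red); there is no depth.
- r.camera_info(name): a dict with "fx", "fy", "cx", "cy" (pixels), "pose" (4x4, takes a point from camera to world coordinates); the wrist camera has in their place "hand_eye" (4x4, takes a point from camera to tool coordinates, whose origin is the TCP and whose axes are the flange's). Camera axes: x right, y down, z forward; pixel columns grow to the right and rows downward; lengths in mm; the calibration is good to about 2 mm. A picture is of the moment at which its call begins: read the wrist's pose just before it. camera_info takes no time and is no camera call.
- r.sign_off(): hands the job in; it is judged then, once.
Trained networks look in the newest picture that a camera, given by its name, has taken for a name from the list of things; names that differ only in an ending like _2 or _b are one class to them, and where a whole thing is asked for, a point or a joint stands for the part that bears it (a point fixed in the world has none). Each returns a list of dicts, best first, with "p" (0 to 1); they miss things now and then, are a little off and sometimes report something else, mostly with a low value. They report only what shows in the picture. A call takes as long as a camera call. They do not tell look-alikes from the thing itself.
- r.recognise(thing, camera): "box" ([left, top, right, bottom] in pixels, round what is visible of it).
- r.cut_out(thing, camera): "mask" (420x560 bool, what is visible of it) and "box" ([left, top, right, bottom] in pixels, round what is visible of it).
The state is a dict: "clock": time; "qpos": joint angles; "qvel": joint speeds; "joint_efforts": joint torques, N m; "eef_pos": TCP position; "tcp_rot": TCP orientation; "contact_force": force on the tool from outside, world axes, zero at the start; "wrist_torque": the same for the moment, N m; "opening": opening from 0.0 (shut) to 1.0 (fully open); "grasp_force": force on a finger pad.
Only numpy, scipy, OpenCV 4.12 (cv2) and the standard library are available. Lean on these libraries where they do the work, as an engineer would, in place of code of your own. Each camera call takes 0.05 s, during which the arm holds its last target. There are 200 camera calls.

## Task

Pack the two round hand stamps from the desk, one standing and one fallen over, into the blue round tin with the other five, so that all seven stand upright and flat on the tin's floor, one in the middle and six round it. The five in the tin are spread too wide to let another in by the wall: close them up along the wall, and press in any stamp that does not go fully down. Leave the ink bottle and the red binder clip where they are.

Things in the scene. Friction and masses are not known exactly. Their poses are not given: they have to be found in the camera images.
- tin: round open blue tin, fixed to the desk: inner diameter 134 mm, outer 140 mm, wall top 22 mm above the desk, floor 3 mm thick; origin at the centre of its underside, z up. Seven stamps just fit: one in the middle, six round it; with the six against the wall (axes 45 mm from the tin's axis) 1 mm is left round the middle one and about 7 mm in all along the ring
- tin_floor (a point): centre of the tin's inner floor, 3 mm above the desk
- stamp_1_mid (a point): round hand stamp, 50 mm tall, 45 g (all seven alike): disc foot 44 mm across, 14 mm high, with 1 mm bevels; thin neck; dark grip 18 mm across, 30 to 47 mm above the underside. Point: on its axis (z, from foot to grip), 25 mm above the underside, so the grip is 5 to 22 mm along z from it. Starts upright in the tin: five stand spread round its wall, the middle empty; slides easily
- stamp_2_mid (a point): round hand stamp, 50 mm tall, 45 g (all seven alike): disc foot 44 mm across, 14 mm high, with 1 mm bevels; thin neck; dark grip 18 mm across, 30 to 47 mm above the underside. Point: on its axis (z, from foot to grip), 25 mm above the underside, so the grip is 5 to 22 mm along z from it. Starts upright in the tin: five stand spread round its wall, the middle empty; slides easily
- stamp_3_mid (a point): round hand stamp, 50 mm tall, 45 g (all seven alike): disc foot 44 mm across, 14 mm high, with 1 mm bevels; thin neck; dark grip 18 mm across, 30 to 47 mm above the underside. Point: on its axis (z, from foot to grip), 25 mm above the underside, so the grip is 5 to 22 mm along z from it. Starts upright in the tin: five stand spread round its wall, the middle empty; slides easily
- stamp_4_mid (a point): round hand stamp, 50 mm tall, 45 g (all seven alike): disc foot 44 mm across, 14 mm high, with 1 mm bevels; thin neck; dark grip 18 mm across, 30 to 47 mm above the underside. Point: on its axis (z, from foot to grip), 25 mm above the underside, so the grip is 5 to 22 mm along z from it. Starts upright in the tin: five stand spread round its wall, the middle empty; slides easily
- stamp_5_mid (a point): round hand stamp, 50 mm tall, 45 g (all seven alike): disc foot 44 mm across, 14 mm high, with 1 mm bevels; thin neck; dark grip 18 mm across, 30 to 47 mm above the underside. Point: on its axis (z, from foot to grip), 25 mm above the underside, so the grip is 5 to 22 mm along z from it. Starts upright in the tin: five stand spread round its wall, the middle empty; slides easily
- stamp_6_mid (a point): round hand stamp, 50 mm tall, 45 g (all seven alike): disc foot 44 mm across, 14 mm high, with 1 mm bevels; thin neck; dark grip 18 mm across, 30 to 47 mm above the underside. Point: on its axis (z, from foot to grip), 25 mm above the underside, so the grip is 5 to 22 mm along z from it. Starts upright on the desk
- stamp_7_mid (a point): round hand stamp, 50 mm tall, 45 g (all seven alike): disc foot 44 mm across, 14 mm high, with 1 mm bevels; thin neck; dark grip 18 mm across, 30 to 47 mm above the underside. Point: on its axis (z, from foot to grip), 25 mm above the underside, so the grip is 5 to 22 mm along z from it. Starts fallen over on the desk, on foot rim and grip end, its axis 21 deg below level; set on its foot rim leaning less than 50 deg it rocks upright
- ink_bottle: bystander: loose dark square ink bottle, 54x54 mm and 64 mm tall, origin at the centre of its underside
- red_clip: bystander: loose red binder clip with wire handles, 25x32 mm and 41 mm tall, origin at the centre of its underside
There are look-alikes about, which are no part of the job. Leave any orange or turquoise look-alike of the part that bears stamp_4_mid alone. What is shaped like the part that bears stamp_5_mid but green or pink is not meant.

How it is judged (in metres and radians):
At the end, for the whole second after the job is handed in: All seven stamps are inside the tin (axis within 48 mm of the tin's axis), upright (within 0.06 rad) and flat on its floor (centre 23 to 27.2 mm above the floor, i.e. raised by no more than 2.2 mm) (horizontal distance between each of stamp_1_mid, stamp_2_mid, stamp_3_mid, stamp_4_mid, stamp_5_mid, stamp_6_mid, stamp_7_mid and tin_floor below 0.048 m and z of stamp_1_mid in the frame of tin_floor between 0.023 and 0.0272 m and angle between each of stamp_1_mid, stamp_2_mid, stamp_3_mid, stamp_4_mid, stamp_5_mid, stamp_6_mid, stamp_7_mid's own z axis and vertical below 0.06 rad and z of stamp_2_mid in the frame of tin_floor between 0.023 and 0.0272 m and z of stamp_3_mid in the frame of tin_floor between 0.023 and 0.0272 m and z of stamp_4_mid in the frame of tin_floor between 0.023 and 0.0272 m and z of stamp_5_mid in the frame of tin_floor between 0.023 and 0.0272 m and z of stamp_6_mid in the frame of tin_floor between 0.023 and 0.0272 m and z of stamp_7_mid in the frame of tin_floor between 0.023 and 0.0272 m); the robot touches nothing.
It fails at once if the ink bottle was moved more than 20 mm (distance of ink_bottle from where it was at the start of the episode above 0.02 m).
It fails at once if the red binder clip was moved more than 20 mm (distance of red_clip from where it was at the start of the episode above 0.02 m).
It also fails if it takes over 72 s, if anything falls off the work surface, if the arm or the gripper's body presses on something with over 40 N, if the wrist force passes 120 N, or if a joint passes its speed limit or range.

## Working session

There is one attempt and no reset: what is moved stays moved. The work goes in short steps, Python scripts to look and compute and a tool call to move; the robot and the scene stay as the last step left them, time stands still between calls to the robot, and variables do not carry over. Pictures are saved under pics/ and viewed, at most 10 in all, crops included, and the job is handed in when it is done.

Besides the shell and the picture viewer there is one more tool, called as a command line: name --argument value ..., lists and objects as JSON in quotes. carry_out: Moves the arm, as the interface text tells. Its arguments: {"type":"object","properties":{"delta_pos":{"type":"array","items":{"type":"array","items":{"type":"number"}}},"rot":{"type":"array","items":{"type":"array","items":{"type":"number"}}},"claw":{"type":"number"},"grip_force":{"type":"number"}},"required":["delta_pos","rot"]}

```bash
mkdir -p pics; ls; cat > h.py <<'E'
from rig import r
import numpy as np, cv2
np.set_printoptions(precision=1,suppress=True)
def cam(n):
    c=r.camera_info(n)
    if 'pose' in c: return c,np.array(c['pose'])
    from scipy.spatial.transform import Rotation as R
    s=r.sense();T=np.eye(4);T[:3,:3]=R.from_euler('xyz',s['tcp_rot']).as_matrix();T[:3,3]=s['eef_pos']
    return c,T@np.array(c['hand_eye'])
def pix2w(n,u,v,z,cp=None):
    c,P=cp or cam(n)
    d=P[:3,:3]@np.array([(u-c['cx'])/c['fx'],(v-c['cy'])/c['fy'],1])
    return P[:3,3]+d*(z-P[2,3])/d[2]
def w2pix(n,p,cp=None):
    c,P=cp or cam(n)
    q=P[:3,:3].T@(np.array(p)-P[:3,3])
    return np.array([c['fx']*q[0]/q[2]+c['cx'],c['fy']*q[1]/q[2]+c['cy']])
E
python3 - <<'E'
from h import *
print(r.sense(), r.tips_ahead)
for n in('scene','top','wrist'):
    print(n,r.camera_info(n))
    cv2.imwrite(f'pics/{n}0.png',r.grab_frame(n))
a=cv2.imread('pics/top0.png');b=cv2.imread('pics/scene0.png')
for n in('tin','stamp_1_mid','ink_bottle','red_clip'):
    print(n,[(d['box'],round(d['p'],2)) for d in r.recognise(n,'top')])
E
```

```text
pics
{'clock': 0.0, 'qpos': array([ 1.2,  0.4,  1.6,  0. ,  1.2, -0. ]), 'qvel': array([ 0.,  0.,  0.,  0., -0., -0.]), 'joint_efforts': array([ -0. , -60.5, -34.2,  -0. ,   0. ,   0. ]), 'eef_pos': array([200.5, 591.5, 218.4]), 'tcp_rot': array([-3.1, -0. ,  2.8]), 'contact_force': array([ 0.5, -0.2,  0. ]), 'wrist_torque': array([ 0., -0.,  0.]), 'grasp_force': 0.0, 'opening': 1.0032826096456247} 25.0
scene {'fx': 511.9937847548427, 'fy': 511.9937847548427, 'cx': 275.75921447491646, 'cy': 216.58601248254507, 'pose': array([[   0.9,   -0.3,    0.4,  176.1],
       [  -0.5,   -0.6,    0.6, -749.5],
       [   0. ,   -0.7,   -0.7,  735.9],
       [   0. ,    0. ,    0. ,    1. ]])}
top {'fx': 424.7906574881884, 'fy': 424.7906574881884, 'cx': 278.8720861159114, 'cy': 210.57949588071097, 'pose': array([[ -0.1,  -1. ,   0.2, 340.8],
       [ -1. ,   0.1,  -0. , -90.6],
       [  0. ,  -0.2,  -1. , 993. ],
       [  0. ,   0. ,   0. ,   1. ]])}
wrist {'fx': 308.0151748655511, 'fy': 308.0151748655511, 'cx': 275.6965306870829, 'cy': 217.67521873876336, 'hand_eye': array([[  -0. ,   -0.9,   -0.3,   81.3],
       [   1. ,   -0. ,   -0. ,   -0.4],
       [   0. ,   -0.3,    0.9, -153.7],
       [   0. ,    0. ,    0. ,    1. ]])}
tin [([208.6, 208.4, 271.1, 265.3], 0.67)]
stamp_1_mid [([222.0, 208.2, 237.8, 226.7], 0.65)]
ink_bottle [([216.9, 136.0, 241.1, 164.3], 0.95)]
red_clip []
```

View pics/top0.png

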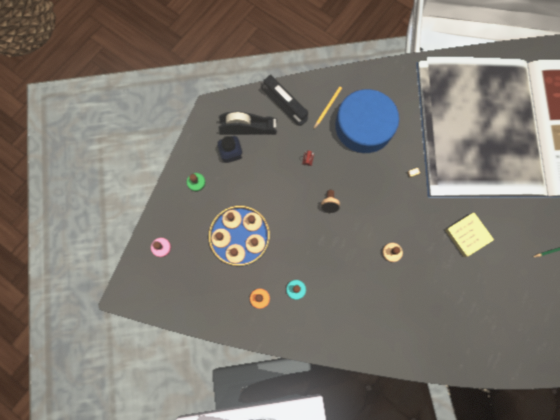

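View pics/scene0.png

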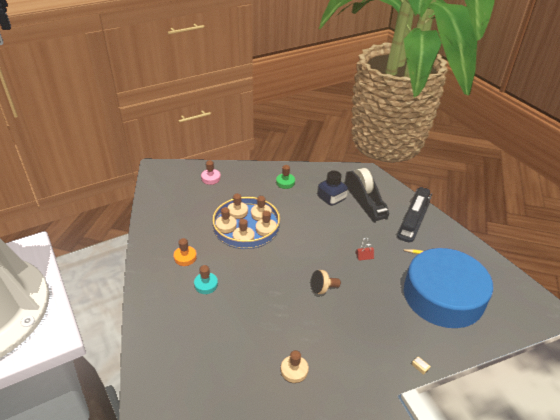

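Stamp-like candidates in the top picture:
- Plain wood, which are mine: standing (393,252), fallen (331,202), and five in the open tin (239,235).
- Look-alikes to leave alone: orange (260,298), turquoise (296,289), green (196,181), pink (160,246).
- The blue disc at (367,120) is a lidded or different tin.
- The bottle is at (229,150) and the clip at (308,158).

Next I'll work out positions and check a close crop.

```bash
python3 - <<'E'
from h import *
for n,u,v,z in [('tin',239.5,235.5,22),('s6',393,252,14),('s7foot',331,205,20),('s7grip',333,194,8),('bottle',229,150,30),('clip',308,158,10),('turq',296,289,14),('orange',260,298,14),('grn',196,181,14),('pink',160,247,14)]:
    print(n,pix2w('top',u,v,z))
print('s6 scene',pix2w('scene',295,369,14),'tin',pix2w('scene',246.5,219,22))
s=r.sense();print(s['eef_pos'],s['tcp_rot']*57.3)
a=cv2.imread('pics/top0.png');b=cv2.imread('pics/scene0.png')
A=cv2.resize(a[185:275,200:410],None,fx=3.8,fy=3.8,interpolation=cv2.INTER_CUBIC)[:,:798]
B=cv2.resize(b[185:275,200:350],None,fx=2.6,fy=2.6,interpolation=cv2.INTER_CUBIC)
w=cv2.resize(cv2.imread('pics/wrist0.png'),(312,234))
o=np.zeros((600,800,3),np.uint8);o[:A.shape[0],:A.shape[1]]=A;o[350:584,:390]=B;o[350:584,400:712]=w
cv2.imwrite('pics/crop0.png',o)
E
```

```text
tin [521.5 -26.8  22. ]
s6 [ 434.3 -373.5   14. ]
s7foot [ 563.8 -249.4   20. ]
s7grip [ 592.8 -260.7    8. ]
bottle [730.9 -27.5  30. ]
clip [ 691.  -215.3   10. ]
turq [ 382.7 -138.3   14. ]
orange [374.4 -54.8  14. ]
grn [669.7  61.3  14. ]
pink [522.2 159.5  14. ]
s6 scene [ 433.5 -377.2   14. ] tin [523.4 -28.3  22. ]
[200.6 591.8 218.9] [-180.     0.   161.3]
```

View pics/crop0.png

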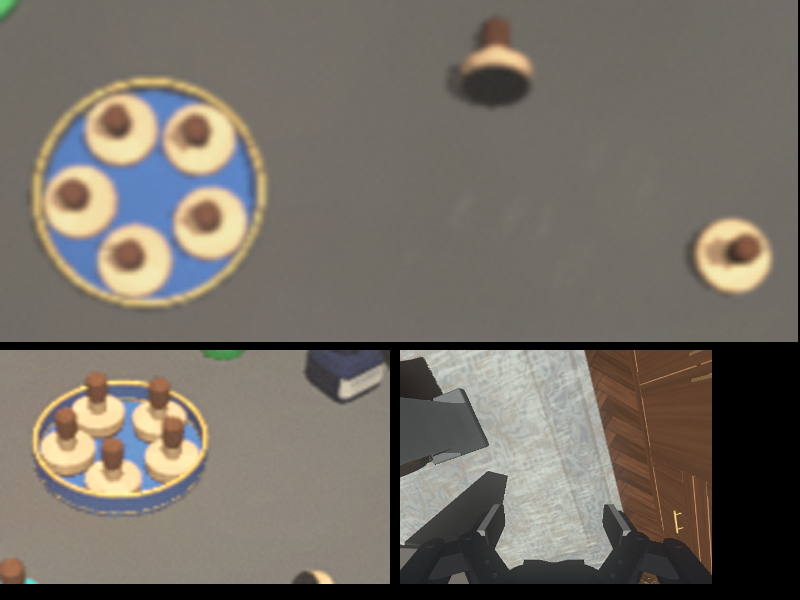

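The crop shows five wooden stamps in the open tin. The fallen wooden one, at crop (495,65), has its foot towards the robot and its grip away. The standing wooden one is at (735,255). All three targets are plain wood, so the choice holds. I'll move towards the fallen one.

carry_out --delta_pos '[[-0.37, -0.33, 0], [-0.37, -0.33, 0], [-0.37, -0.33, 0], [-0.37, -0.33, 0], [-0.37, -0.33, 0], [-0.37, -0.33, 0], [-0.37, -0.33, 0], [-0.37, -0.33, 0]]' --rot '[[0, 0, 80], [0, 0, 80], [0, 0, 80], [0, 0, 80], [0, 0, 80], [0, 0, 80], [0, 0, 80], [0, 0, 80]]'

```text
clock: 1.35
eef_pos: [446.0, 158.7, 219.4]
tcp_rot: [3.141, -0.0, 1.414]
contact_force: [0.9, 0.5, 0.1]
opening: 0.999
grasp_force: 0.0
```

```bash
cat >> h.py <<'E'
from scipy.spatial.transform import Rotation as Ro
def mv(p,yaw,tilt=0,cur=None):
    """target: tool z down with yaw (deg), then tilt (deg) about tool y raising tool z towards tool +x; prints delta"""
    s=r.sense(); R0=Ro.from_euler('xyz',s['tcp_rot'])
    R1=Ro.from_euler('xyz',[180,0,yaw],degrees=True)*Ro.from_rotvec([0,tilt,0],degrees=True)
    print('now',s['eef_pos'],s['tcp_rot']*57.2958,'q',np.round(s['qpos'],2),'t',s['clock'])
    print('delta',np.round(R0.inv().apply(np.array(p)-s['eef_pos'])/1000,4),'rot',np.round((R0.inv()*R1).as_rotvec(degrees=True),1))
E
python3 -c "
from h import *
mv([545,-245,180],-20)"
```

```text
now [446.  158.7 219.4] [180.  -0.  81.] q [0.3 0.1 1.9 0.  1.1 0.5] t 1.35
delta [-0.4  0.2  0. ] rot [  0.   -0.1 101. ]
```

carry_out --delta_pos '[[-0.384, 0.16, 0.04], [-0.384, 0.16, 0.04], [-0.384, 0.16, 0.04], [-0.384, 0.16, 0.04], [-0.384, 0.16, 0.04], [-0.384, 0.16, 0.04], [-0.384, 0.16, 0.04], [-0.384, 0.16, 0.04]]' --rot '[[0, 0, 80], [0, 0, 80], [0, 0, 80], [0, 0, 80], [0, 0, 80], [0, 0, 80], [0, 0, 80], [0, 0, 80]]'

```text
clock: 2.35
eef_pos: [545.3, -246.3, 178.5]
tcp_rot: [3.141, -0.0, 0.015]
contact_force: [-1.2, 0.6, -0.9]
opening: 0.998
grasp_force: 0.0
```

carry_out --delta_pos '[[0, 0, 0], [0, 0, 0], [0, 0, 0]]' --rot '[[0, 0, 21], [0, 0, 21], [0, 0, 21]]'

```text
clock: 2.72
eef_pos: [545.0, -243.3, 179.1]
tcp_rot: [-3.142, 0.0, -0.343]
contact_force: [-0.3, -1.3, -0.3]
opening: 1.001
grasp_force: 0.0
```

```bash
sed -i "s/np.round(R0.inv().apply(np.array(p)-s\['eef_pos'\])\/1000,4)/np.round(R0.inv().apply(np.array(p)-s['eef_pos'])\/1000,4).tolist()/; s/as_rotvec(degrees=True),1))/as_rotvec(degrees=True),1).tolist())/" h.py
python3 - <<'E'
from h import *
mv([545,-245,180],-20)
im=r.grab_frame('wrist');cv2.imwrite('pics/w1.png',im)
for d in r.cut_out('stamp_7_mid','wrist')[:3]:
    print(d['p'],d['box']);m=d['mask'];
    g=cv2.cvtColor(im,cv2.COLOR_BGR2HSV)
E
```

```text
now [ 545.  -243.3  179.1] [-180.     0.   -19.7] q [-0.4  0.3  1.7  0.   1.1  1.5] t 2.725
delta [0.0006, 0.0016, -0.0009] rot [-0.0, 0.0, 0.3]
0.8 [250.8, 137.1, 295.7, 189.6]
```

View pics/w1.png

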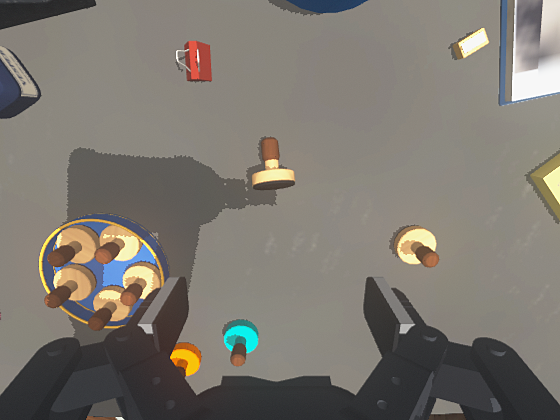

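The wrist view shows the fallen stamp with its grip end at (270,138) and foot at (273,180). The standing stamp is at (415,245), and the tin is at the left with its five.

```bash
python3 - <<'E'
from h import *
e=pix2w('wrist',270,142,9);m=pix2w('wrist',271,151,12);f=pix2w('wrist',273.5,181,24)
print('end',e,'mid',m,'foot',f)
d=e-f;print('dir',np.degrees(np.arctan2(d[1],d[0])),np.linalg.norm(d[:2]))
print('s6',pix2w('wrist',415,244,14))
mv([592,-259,70],-18,-15)
E
```

```text
end [ 598.8 -256.9    9. ] mid [ 590.2 -254.9   12. ] foot [ 562.3 -247.8   24. ]
dir -14.040450666889537 37.5852021754844
s6 [ 439.6 -372.8   14. ]
now [ 545.  -243.2  179.1] [-180.    -0.   -19.5] q [-0.4  0.3  1.7  0.   1.1  1.5] t 2.825
delta [0.0495, -0.0007, 0.1091] rot [-0.2, -15.0, -1.5]
```

```bash
python3 - <<'E'
from h import *
mv([596,-258,75],-15,-20)
mv([596,-258,31],-15,-20)
E
```

```text
now [ 545.  -243.2  179.1] [-180.    -0.   -19.5] q [-0.4  0.3  1.7  0.   1.1  1.5] t 2.825
delta [0.053, -0.003, 0.1041] rot [-0.8, -20.0, -4.4]
now [ 545.  -243.2  179.1] [-180.    -0.   -19.5] q [-0.4  0.3  1.7  0.   1.1  1.5] t 2.825
delta [0.053, -0.003, 0.1481] rot [-0.8, -20.0, -4.4]
```

carry_out --delta_pos '[[0.053, -0.003, 0.06], [0.053, -0.003, 0.104], [0.053, -0.003, 0.104], [0.053, -0.003, 0.12], [0.053, -0.003, 0.135], [0.053, -0.003, 0.144], [0.053, -0.003, 0.144]]' --rot '[[-0.4, -10, -2.2], [-0.8, -20, -4.4], [-0.8, -20, -4.4], [-0.8, -20, -4.4], [-0.8, -20, -4.4], [-0.8, -20, -4.4], [-0.8, -20, -4.4]]' --claw 0.045 --grip_force 30

```text
clock: 3.7
eef_pos: [596.4, -258.6, 37.8]
tcp_rot: [3.141, 0.345, -0.267]
contact_force: [-0.5, 0.9, -0.4]
opening: 0.531
grasp_force: 0.0
```

```bash
python3 - <<'E'
from h import *
mv([596,-258,31],-15,-20)
cv2.imwrite('pics/w2.png',np.hstack([r.grab_frame('wrist')[150:,100:460],r.grab_frame('scene')[200:380:,200:420].repeat(1,0).repeat(1,1)[:180].copy() if 0 else cv2.resize(r.grab_frame('scene')[230:365,250:420],(340,270))]))
E
```

```text
now [ 596.4 -258.6   37.8] [180.   19.8 -15.3] q [-0.4  0.8  1.4 -0.   1.3  1.5] t 3.7
delta [0.0018, -0.0005, 0.0065] rot [-0.1, -0.2, -0.3]
```

View pics/w2.png

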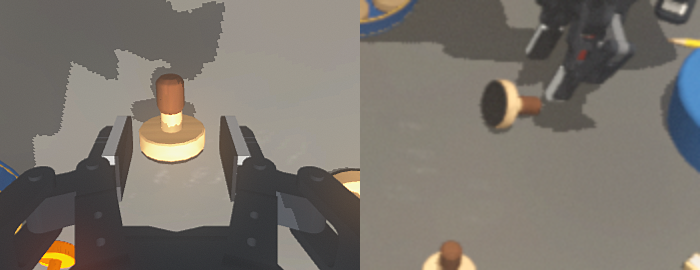

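The close view shows the grip at full-frame (270,230) to (271,257) and the foot at (272,285), midway between the fingers. I'll recompute the position from here.

```bash
python3 - <<'E'
from h import *
print(pix2w('wrist',270,232,9+4),pix2w('wrist',270.5,243,16),pix2w('wrist',272,283,30))
s=r.sense();R0=Ro.from_euler('xyz',s['tcp_rot'])
for k in (0,6,19,25): 
    p=s['eef_pos']+R0.apply([0,0,k]);print(k,p,w2pix('wrist',p))
for y in(-22,22): print(w2pix('wrist',s['eef_pos']+R0.apply([11,y,25])),w2pix('wrist',s['eef_pos']+R0.apply([-11,y,25])))
E
```

```text
[ 603.8 -257.6   13. ] [ 597.7 -256.2   16. ] [ 577.6 -251.6   30. ]
0 [ 596.5 -258.6   37.3] [274.8 269.6]
6 [ 594.6 -258.1   31.6] [274.8 264.7]
19 [ 590.3 -256.9   19.4] [274.8 254.9]
25 [ 588.4 -256.4   13.7] [274.8 250.8]
[239.5 234.8] [240.8 266.5]
[310.1 234.7] [308.9 266.4]
```

```bash
python3 - <<'E'
from h import *
s=r.sense();R0=Ro.from_euler('xyz',s['tcp_rot'])
for k in (-15,0,12,25):
    print(k,*[np.round(w2pix('scene',s['eef_pos']+R0.apply([x,y,k]))).tolist() for y in(-22,22,-36,36) for x in (-11,11)])
for k in (-15,0,12,25):
    print(k,*[np.round(w2pix('wrist',s['eef_pos']+R0.apply([x,y,k]))).tolist() for y in(-22,22) for x in (-11,11)])
c=r.camera_info('wrist');print(np.array2string(np.array(c['hand_eye']),precision=3))
im=cv2.resize(r.grab_frame('scene')[235:310,310:390],None,fx=5,fy=5,interpolation=cv2.INTER_CUBIC)
im2=cv2.resize(r.grab_frame('wrist')[225:405,180:370],None,fx=2,fy=2)
o=np.zeros((380,800,3),np.uint8);o[:375,:400]=im;o[:360,410:790]=im2
cv2.imwrite('pics/w3.png',o)
E
```

```text
-15 [333.0, 259.0] [343.0, 260.0] [341.0, 277.0] [351.0, 278.0] [331.0, 254.0] [341.0, 255.0] [344.0, 283.0] [354.0, 283.0]
0 [330.0, 265.0] [340.0, 266.0] [337.0, 282.0] [348.0, 283.0] [327.0, 260.0] [337.0, 261.0] [340.0, 288.0] [351.0, 289.0]
12 [327.0, 269.0] [337.0, 270.0] [335.0, 287.0] [345.0, 288.0] [325.0, 264.0] [335.0, 265.0] [337.0, 293.0] [348.0, 294.0]
25 [324.0, 274.0] [334.0, 275.0] [332.0, 292.0] [342.0, 293.0] [322.0, 269.0] [332.0, 270.0] [334.0, 298.0] [345.0, 298.0]
-15 [233.0, 302.0] [231.0, 264.0] [317.0, 302.0] [319.0, 264.0]
0 [236.0, 287.0] [234.0, 252.0] [313.0, 287.0] [315.0, 252.0]
12 [239.0, 276.0] [237.0, 243.0] [311.0, 276.0] [312.0, 243.0]
25 [241.0, 266.0] [240.0, 235.0] [309.0, 266.0] [310.0, 235.0]
[[  -0.001   -0.949   -0.317   81.928]
 [   1.      -0.001    0.001    0.41 ]
 [  -0.001   -0.317    0.949 -153.845]
 [   0.       0.       0.       1.   ]]
```

View pics/w3.png

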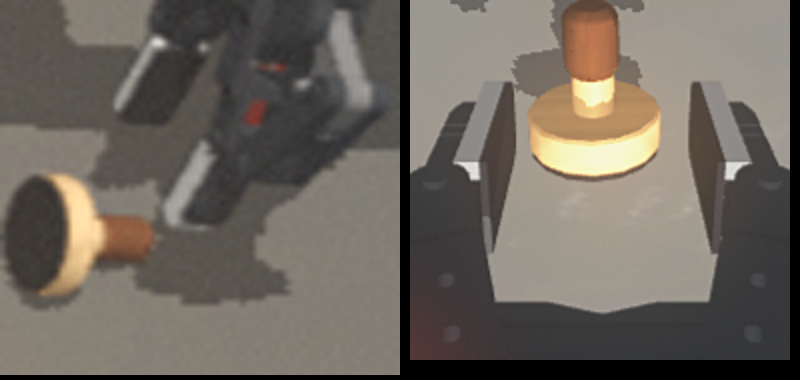

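Both cameras put the fingertips about 15 mm behind the reported TCP at this opening, and the grip lies clear below them. I'll check `tips_ahead` again and recompute the stamp's position at the right height.

```bash
python3 - <<'E'
from h import *
print(r.tips_ahead, [x for x in dir(r) if not x.startswith('_')])
print('end',pix2w('wrist',270,232,9),'mid',pix2w('wrist',270.5,243,12),'foot',pix2w('wrist',272,283,24))
g=np.array([(180+(590-410)/2,225+5/2),(180+(590-410)/2,225+40/2),(180+(595-410)/2,225+100/2)])
print(g,pix2w('wrist',*g[0],9),pix2w('wrist',*g[1],12))
print('scene: grip end',pix2w('scene',340,283,9),'grip mid',pix2w('scene',335,283,12))
print(r.sense()['eef_pos'],r.sense()['contact_force'])
E
```

```text
25.0 ['MotionError', 'camera_info', 'cut_out', 'grab_frame', 'recognise', 'sense', 'sign_off', 'tips_ahead']
end [ 601.  -256.7    9. ] mid [ 594.6 -255.2   12. ] foot [ 571.4 -249.8   24. ]
[[270.  227.5]
 [270.  245. ]
 [272.5 275. ]] [ 604.5 -257.7    9. ] [ 593.1 -254.5   12. ]
scene: grip end [ 602.9 -258.7    9. ] grip mid [ 592.9 -256.3   12. ]
[ 596.4 -258.5   36.4] [-0.7  0.  -1. ]
```

```bash
python3 - <<'E'
from h import *
mv([590,-255.5,28],-15,-20)
mv([587.5,-255,12],-15,-20)
E
```

```text
now [ 596.4 -258.5   36.4] [180.   19.9 -15.3] q [-0.4  0.8  1.4 -0.   1.3  1.5] t 3.9
delta [-0.0037, -0.0012, 0.0103] rot [-0.1, -0.1, -0.3]
now [ 596.4 -258.5   36.4] [180.   19.9 -15.3] q [-0.4  0.8  1.4 -0.   1.3  1.5] t 3.9
delta [-0.0006, -0.0011, 0.0262] rot [-0.1, -0.1, -0.3]
```

carry_out --delta_pos '[[-0.0037, -0.001, 0.01], [-0.0037, -0.001, 0.01], [-0.0037, -0.001, 0.01]]' --rot '[[0, 0, 0], [0, 0, 0], [0, 0, 0]]' --claw 0.034

```text
clock: 4.28
eef_pos: [589.3, -255.4, 26.7]
tcp_rot: [3.141, 0.35, -0.267]
contact_force: [0.2, 0.1, 1.5]
opening: 0.399
grasp_force: 0.0
```

```bash
python3 - <<'E'
from h import *
s=r.sense();print(s['eef_pos'],s['contact_force'],s['opening'])
im=cv2.resize(r.grab_frame('scene')[235:310,310:390],None,fx=5,fy=5,interpolation=cv2.INTER_CUBIC)
im2=cv2.resize(r.grab_frame('wrist')[225:405,180:370],None,fx=2,fy=2)
o=np.zeros((380,800,3),np.uint8);o[:375,:400]=im;o[:360,410:790]=im2
cv2.imwrite('pics/w4.png',o)
E
```

```text
[ 589.3 -255.4   26.7] [0.2 0.1 1.5] 0.39869650268272405
```

View pics/w4.png

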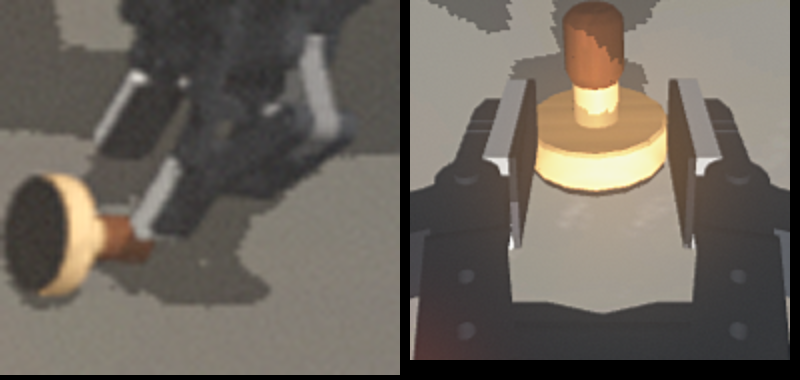

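Tips are still about 35 mm above the desk, which confirms the offset (tips about 14 mm behind the reported TCP). I'll lower in stages while watching the force.

```bash
python3 - <<'E'
from h import *
mv([586.5,-254.5,0],-15,-20)
E
```

```text
now [ 589.7 -255.5   26.9] [180.   20.  -15.3] q [-0.4  0.8  1.4 -0.   1.3  1.5] t 4.375
delta [0.0061, -0.0002, 0.0264] rot [-0.1, 0.0, -0.3]
```

carry_out --delta_pos '[[0.002, 0, 0.009], [0.004, 0, 0.018], [0.006, 0, 0.026], [0.006, 0, 0.026]]' --rot '[[0, 0, 0], [0, 0, 0], [0, 0, 0], [0, 0, 0]]'

```text
clock: 4.88
eef_pos: [585.6, -254.4, -0.6]
tcp_rot: [3.141, 0.351, -0.267]
contact_force: [0.3, -0.4, 0.8]
opening: 0.4
grasp_force: 0.0
```

carry_out --delta_pos '[[0.0007, 0, 0.002], [0.001, 0, 0.004], [0.001, 0, 0.004]]' --rot '[[0, 0, 0], [0, 0, 0], [0, 0, 0]]'

```text
clock: 5.25
eef_pos: [586.0, -254.5, -3.6]
tcp_rot: [3.141, 0.349, -0.267]
contact_force: [0.0, -0.3, -0.6]
opening: 0.399
grasp_force: 0.0
```

carry_out --delta_pos '[[0, 0, 0], [0, 0, 0], [0, 0, 0], [0, 0, 0]]' --rot '[[0, 0, 0], [0, 0, 0], [0, 0, 0], [0, 0, 0]]' --claw 0.008 --grip_force 35

```text
clock: 5.75
eef_pos: [586.1, -254.5, -3.5]
tcp_rot: [3.141, 0.349, -0.267]
contact_force: [0.2, 0.3, 1.2]
opening: 0.188
grasp_force: 34.9
```

Grasped (opening about 16 mm, 35 N). Joint 5 can't go below 0, so I can't tilt outward. I'll turn the hand about half a turn and tilt it back towards the robot instead.

```bash
cat >> h.py <<'E'
def Rt(yaw,tilt): return Ro.from_euler('xyz',[180,0,yaw],degrees=True)*Ro.from_rotvec([0,tilt,0],degrees=True)
E
python3 - <<'E'
from h import *
s=r.sense();R0=Ro.from_euler('xyz',s['tcp_rot']);p=s['eef_pos']
y=np.radians(-15);a=np.array([np.cos(.367)*np.cos(y),np.cos(.367)*np.sin(y),-np.sin(.367)])
M=np.array([593,-255.8,12.]);U=M-38.5*a
Ul=R0.inv().apply(U-p);al=R0.inv().apply(a);print('U in tool',Ul,'axis',al)
for t in (55,60,70):
    R1=Rt(151,t);aw=R1.apply(al);uo=R1.apply(Ul)
    lean=np.degrees(np.arccos(aw[2]));low=22*np.sin(np.radians(lean))
    print(t,'axis',aw,'lean',lean,'TCP z for rim at 0:',low-uo[2],'U-TCP',uo)
mv([560,-240,110],35,0)
E
```

```text
U in tool [-37.2  -0.4 -17.6] axis [ 1. -0.  0.]
55 axis [-0.5  0.3  0.8] lean 36.03088527472648 TCP z for rim at 0: 33.30583876505008 U-TCP [ 31.1 -17.7 -20.4]
60 axis [-0.5  0.2  0.9] lean 31.031060079315186 TCP z for rim at 0: 34.74817824155012 U-TCP [ 29.4 -16.8 -23.4]
70 axis [-0.3  0.2  0.9] lean 21.03163092808824 TCP z for rim at 0: 36.830625367494285 U-TCP [ 25.4 -14.6 -28.9]
now [ 586.1 -254.5   -3.5] [180.   20.  -15.3] q [-0.4  0.8  1.4 -0.   1.2  1.5] t 5.75
delta [-0.0661, -0.0071, -0.0967] rot [-8.7, 18.7, -49.8]
```

carry_out --delta_pos '[[-0.014, 0, -0.038], [-0.066, -0.007, -0.097], [-0.066, -0.007, -0.097], [-0.066, -0.007, -0.097], [-0.066, -0.007, -0.097], [-0.066, -0.007, -0.097], [-0.066, -0.007, -0.097]]' --rot '[[0, 0, 0], [-8.7, 18.7, -49.8], [-8.7, 18.7, -49.8], [-8.7, 18.7, -49.8], [-8.7, 18.7, -49.8], [-8.7, 18.7, -49.8], [-8.7, 18.7, -49.8]]'

```text
clock: 6.62
eef_pos: [558.9, -240.1, 110.3]
tcp_rot: [-3.14, 0.0, 0.61]
contact_force: [0.5, 0.3, 0.1]
opening: 0.19
grasp_force: 34.8
```

```bash
python3 - <<'E'
from h import *
s=r.sense();print(s['opening'],s['grasp_force'])
mv([480,-240,130],115,0)
E
```

```text
0.19010018386448876 34.78064376977272
now [ 558.9 -240.1  110.3] [-179.9    0.    34.9] q [-0.4  0.5  1.8  0.   0.9  0.6] t 6.625
delta [-0.0646, -0.0453, -0.0196] rot [-0.1, -0.1, -80.1]
```

carry_out --delta_pos '[[-0.065, -0.045, -0.02], [-0.065, -0.045, -0.02], [-0.065, -0.045, -0.02], [-0.065, -0.045, -0.02], [-0.065, -0.045, -0.02], [-0.065, -0.045, -0.02], [-0.065, -0.045, -0.02], [-0.065, -0.045, -0.02]]' --rot '[[0, 0, -80], [0, 0, -80], [0, 0, -80], [0, 0, -80], [0, 0, -80], [0, 0, -80], [0, 0, -80], [0, 0, -80]]'

```text
clock: 7.62
eef_pos: [481.4, -240.8, 130.1]
tcp_rot: [-3.14, -0.002, 2.007]
contact_force: [-0.5, -0.4, -1.0]
opening: 0.191
grasp_force: 34.8
```

```bash
python3 - <<'E'
from h import *
mv([401,-218,100],151,62)
E
```

```text
now [ 481.4 -240.8  130.1] [-179.9   -0.1  115. ] q [-0.5  0.3  1.9  0.   0.9 -0.9] t 7.625
delta [0.0546, -0.0632, 0.0303] rot [19.4, 59.7, -32.4]
```

carry_out --delta_pos '[[0.055, -0.063, 0.03], [0.055, -0.063, 0.03], [0.055, -0.063, 0.03], [0.055, -0.063, 0.03], [0.055, -0.063, 0.03], [0.055, -0.063, 0.03], [0.055, -0.063, 0.03], [0.055, -0.063, 0.03]]' --rot '[[19.4, 59.7, -32.4], [19.4, 59.7, -32.4], [19.4, 59.7, -32.4], [19.4, 59.7, -32.4], [19.4, 59.7, -32.4], [19.4, 59.7, -32.4], [19.4, 59.7, -32.4], [19.4, 59.7, -32.4]]'

```text
clock: 8.62
eef_pos: [400.9, -217.1, 98.2]
tcp_rot: [-3.133, -1.083, 2.628]
contact_force: [0.5, -0.0, -0.8]
opening: 0.187
grasp_force: 34.8
```

```bash
python3 - <<'E'
from h import *
mv([401,-218,41],151,62)
s=r.sense();print(s['opening'],s['grasp_force'])
cv2.imwrite('pics/s5.png',r.grab_frame('scene')[170:420,100:460])
E
```

```text
now [ 400.9 -217.1   98.2] [-179.5  -62.1  150.6] q [-0.5  0.9  1.4  0.   1.9 -1.6] t 8.625
delta [-0.0507, -0.0005, 0.0263] rot [-0.1, -0.1, -0.2]
0.18736946261190948 34.80885446537286
```

View pics/s5.png

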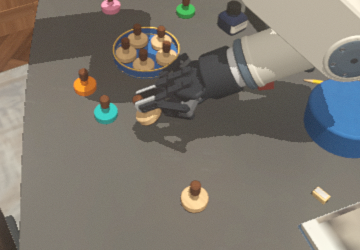

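The scene shows the stamp held with its grip in the fingers, foot down, over clear desk near crop (150,110). Lower and release.

carry_out --delta_pos '[[-0.025, 0, 0.013], [-0.045, 0, 0.0235], [-0.0535, 0, 0.028], [-0.0535, 0, 0.028]]' --rot '[[0, 0, 0], [0, 0, 0], [0, 0, 0], [0, 0, 0]]'

```text
clock: 9.18
eef_pos: [400.9, -217.6, 39.8]
tcp_rot: [3.141, -1.081, 2.636]
contact_force: [0.0, 0.2, 0.2]
opening: 0.189
grasp_force: 34.8
```

carry_out --delta_pos '[[0, 0, 0], [0, 0, 0], [0, 0, 0], [0, 0, 0]]' --rot '[[0, 0, 0], [0, 0, 0], [0, 0, 0], [0, 0, 0]]' --claw 0.045

```text
clock: 9.68
eef_pos: [401.2, -217.7, 40.0]
tcp_rot: [3.14, -1.08, 2.638]
contact_force: [-0.6, 0.1, -0.0]
opening: 0.525
grasp_force: 0.0
```

```bash
python3 - <<'E'
from h import *
s=r.sense();print(s['contact_force'])
# retreat straight back along tool z then up to vertical
mv([480,-265,150],151,62)
mv([490,-270,200],151,0)
E
```

```text
[-0.6  0.1 -0. ]
now [ 401.2 -217.7   40. ] [179.9 -61.9 151.1] q [-0.5  1.   1.4  0.   1.8 -1.6] t 9.675
delta [0.0537, -0.0031, -0.1329] rot [-0.0, 0.1, 0.1]
now [ 401.2 -217.7   40. ] [179.9 -61.9 151.1] q [-0.5  1.   1.4  0.   1.8 -1.6] t 9.675
delta [0.0925, -0.0026, -0.1663] rot [0.0, -61.9, 0.1]
```

carry_out --delta_pos '[[0, 0, -0.03], [0, 0, -0.07], [0.03, 0, -0.12], [0.054, -0.003, -0.133], [0.0925, -0.003, -0.166], [0.0925, -0.003, -0.166], [0.0925, -0.003, -0.166], [0.0925, -0.003, -0.166]]' --rot '[[0, 0, 0], [0, 0, 0], [0, -10, 0], [0, -20, 0], [0, -30, 0], [0, -41, 0], [0, -52, 0], [0, -62, 0]]'

```text
clock: 10.68
eef_pos: [489.9, -270.3, 201.0]
tcp_rot: [3.141, 0.01, 2.636]
contact_force: [1.0, -0.3, 0.5]
opening: 0.526
grasp_force: 0.0
```

```bash
python3 - <<'E'
from h import *
mv([566,-51,160],151,0)
c=cam('top')
im=r.grab_frame('top');cv2.imwrite('pics/top6.png',im)
for d in r.recognise('stamp_7_mid','top'): print(np.array(d['box']),d['p'])
im=r.grab_frame('scene');cv2.imwrite('pics/scene6.png',im)
for d in r.recognise('stamp_7_mid','scene'): print('sc',np.array(d['box']),d['p'])
E
```

```text
now [ 489.9 -270.3  201. ] [180.    0.6 151. ] q [-0.5  0.3  1.8  0.   1.1 -1.6] t 10.675
delta [0.04, 0.2287, 0.0407] rot [0.0, 0.6, 0.0]
[215.3 137.9 239.9 159.5] 0.32
sc [240.8 294.2 265.7 321.1] 0.72
```

carry_out --delta_pos '[[0.04, 0.229, 0.041], [0.04, 0.229, 0.041], [0.04, 0.229, 0.041], [0.04, 0.229, 0.041], [0.04, 0.229, 0.041], [0.04, 0.229, 0.041]]' --rot '[[0, 0.6, 0], [0, 0.6, 0], [0, 0.6, 0], [0, 0.6, 0], [0, 0.6, 0], [0, 0.6, 0]]'

```text
clock: 11.62
eef_pos: [566.3, -50.7, 158.2]
tcp_rot: [-3.141, -0.01, 2.637]
contact_force: [0.9, -0.5, 0.5]
opening: 0.53
grasp_force: 0.0
```

```bash
cat >> h.py <<'E'
def rect(im,cp,c,z,half=100,ppm=3):
    """metric view of plane z round c=(x,y): columns = -y, rows = -x (up is +x)"""
    q=np.float32([[c[0]+a,c[1]+b] for a in(-half,half) for b in(-half,half)])
    src=np.float32([w2pix('',[x,y,z],cp) for x,y in q])
    dst=np.float32([[(half-(y-c[1]))*ppm,(half-(x-c[0]))*ppm] for x,y in q])
    return cv2.warpPerspective(im,cv2.getPerspectiveTransform(src,dst),(2*half*ppm,2*half*ppm))
def cream(im):
    h=cv2.cvtColor(im,cv2.COLOR_BGR2HSV)
    return cv2.inRange(h,(8,50,130),(30,190,255))
def discs(im,cp,c,z,half=100,R=21.2,ppm=3,th=0.45,maxn=8):
    m=cream(rect(im,cp,c,z,half,ppm)).astype(np.float32)/255
    n=int(R+4)*ppm;yy,xx=np.mgrid[-n:n+1,-n:n+1]/ppm;d=np.hypot(xx,yy)
    k=np.where(d<R,1/(np.pi*R*R),np.where(d<R+3,-1/(np.pi*((R+3)**2-R*R)),0))/ppm**2
    s=cv2.filter2D(m,-1,k.astype(np.float32),borderType=cv2.BORDER_CONSTANT);out=[]
    for _ in range(maxn):
        v=s.max()
        if v<th:break
        i,j=np.unravel_index(s.argmax(),s.shape)
        out.append((c[0]+half-i/ppm,c[1]+half-j/ppm,float(v)))
        cv2.circle(s,(int(j),int(i)),int(30*ppm),-1,-1)
    return out
E
python3 - <<'E'
from h import *
mv([566,-51,160],151,0)
cp=cam('wrist');im=r.grab_frame('wrist');cv2.imwrite('pics/w7.png',im)
for x in discs(im,cp,(522,-27),17): print('%.1f %.1f %.2f'%x,'ang %.0f'%np.degrees(np.arctan2(x[1]+27,x[0]-522)),'r %.1f'%np.hypot(x[1]+27,x[0]-522))
R=rect(im,cp,(522,-27),22,100,2)
t=cv2.imread('pics/top6.png');s=cv2.imread('pics/scene6.png')
o=np.zeros((560,800,3),np.uint8);o[:400,:400]=R;o[:400,400:]=rect(im,cp,(522,-27),17,100,2)
o[400:560,:320]=cv2.resize(s[280:360,180:340],(320,160));o[400:560,330:630]=cv2.resize(im,(300,160))
cv2.imwrite('pics/c7.png',o)
E
```

```text
now [566.3 -50.7 158.2] [-180.    -0.6  151.1] q [-0.1  0.3  1.8  0.   1.  -1.2] t 11.625
delta [0.0001, -0.0004, -0.0018] rot [-0.0, -0.6, 0.1]
483.3 -11.7 0.72 ang 158 r 41.6
524.0 16.7 0.68 ang 87 r 43.7
499.7 -59.7 0.62 ang -124 r 39.6
551.3 -59.0 0.52 ang -47 r 43.4
564.3 -13.3 0.51 ang 18 r 44.5
```

View pics/c7.png

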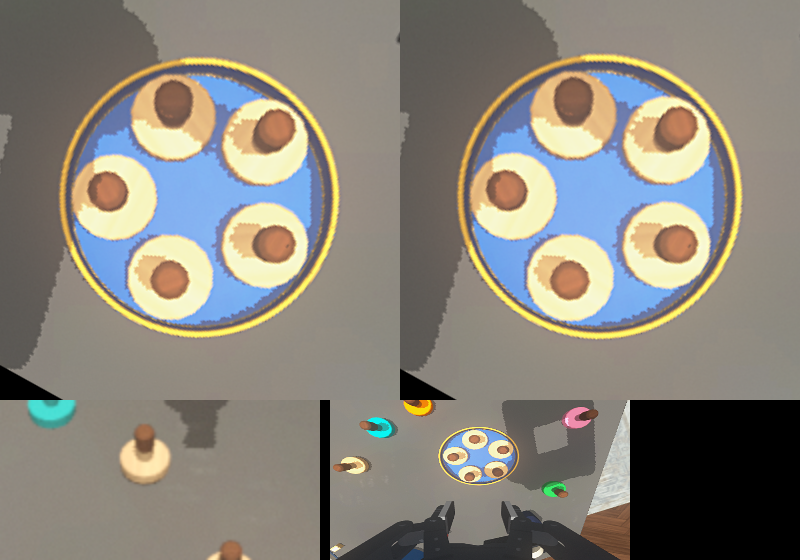

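The rectified view shows the tin centred at about (523,-27). Its five stamps sit at angles 19°, -49°, -125°, 158° and 89°. The former fallen stamp now stands upright on the desk. I'll open the gap on the -y side, starting with the stamp at (500,-60).

```bash
python3 - <<'E'
from h import *
mv([500,-60,60],140,0)
R=Rt(140,0).inv()
for n,d in [('down',[0,0,-44]),('w1',[489.2-500,-55.8+60,0]),('w2',[483.9-500,-48+60,0])]: print(n,R.apply(d))
E
```

```text
now [566.  -51.2 158.5] [-180.    -0.5  151. ] q [-0.1  0.3  1.8  0.   1.  -1.2] t 11.675
delta [0.0526, -0.0397, 0.099] rot [-0.1, -0.5, 11.0]
down [-0. -0. 44.]
w1 [11.  -3.7 -0. ]
w2 [20.  -1.2 -0. ]
```

carry_out --delta_pos '[[0.05, -0.038, 0.04], [0.0526, -0.0397, 0.099], [0.0526, -0.0397, 0.1], [0.0526, -0.0397, 0.12], [0.0526, -0.0397, 0.142], [0.0526, -0.0397, 0.142], [0.0526, -0.0397, 0.142]]' --rot '[[0, -0.5, 10], [0, -0.5, 11], [0, -0.5, 11], [0, -0.5, 11], [0, -0.5, 11], [0, -0.5, 11], [0, -0.5, 11]]' --claw 0.032

```text
clock: 12.55
eef_pos: [501.0, -59.5, 18.6]
tcp_rot: [3.141, 0.002, 2.444]
contact_force: [0.9, -1.0, 0.4]
opening: 0.378
grasp_force: 0.0
```

carry_out --delta_pos '[[0, 0, 0], [0, 0, 0], [0, 0, 0]]' --rot '[[0, 0, 0], [0, 0, 0], [0, 0, 0]]' --claw 0.008 --grip_force 25

```text
clock: 12.92
eef_pos: [500.5, -59.3, 18.4]
tcp_rot: [3.14, 0.003, 2.444]
contact_force: [0.5, -2.0, 7.6]
opening: 0.199
grasp_force: 24.5
```

```bash
python3 - <<'E'
from h import *
mv([484,-48,16],140,0)
E
```

```text
now [500.5 -59.3  18.4] [179.9   0.1 140.1] q [-0.1  0.5  2.  -0.   0.6 -1. ] t 12.925
delta [0.0199, -0.0019, 0.0023] rot [0.1, 0.1, 0.1]
```

carry_out --delta_pos '[[0.005, -0.002, -0.001], [0.011, -0.0035, -0.001], [0.016, -0.003, -0.001], [0.02, -0.0015, -0.001], [0.02, -0.0015, -0.001], [0.02, -0.0015, -0.001]]' --rot '[[0, 0, 0], [0, 0, 0], [0, 0, 0], [0, 0, 0], [0, 0, 0], [0, 0, 0]]'

```text
clock: 13.68
eef_pos: [483.6, -47.0, 18.4]
tcp_rot: [3.141, 0.001, 2.444]
contact_force: [2.6, 4.3, 6.3]
opening: 0.191
grasp_force: 25.0
```

carry_out --delta_pos '[[0, 0, 0], [0, 0, 0], [0, 0, -0.04], [0, 0, -0.06]]' --rot '[[0, 0, 0], [0, 0, 0], [0, 0, 0], [0, 0, 0]]' --claw 0.032

```text
clock: 14.18
eef_pos: [482.6, -47.5, 79.0]
tcp_rot: [-3.141, -0.0, 2.444]
contact_force: [0.1, -0.4, 0.5]
opening: 0.376
grasp_force: 0.0
```

```bash
python3 - <<'E'
from h import *
mv([552,-60.5,75],55,0)
R=Rt(55,0).inv()
c=np.array([523.3,-27.2])
for a in (-49,-42,-36,-30): 
    p=c+44.3*np.array([np.cos(np.radians(a)),np.sin(np.radians(a))]);print(p,R.apply([*(p-[552,-60.5]),0]))
E
```

```text
now [482.6 -47.5  79. ] [-180.   -0.  140.] q [-0.1  0.3  2.  -0.   0.8 -1. ] t 14.175
delta [-0.0615, 0.0345, 0.004] rot [-0.0, 0.0, 85.0]
[552.4 -60.6] [0.1 0.4 0. ]
[556.2 -56.8] [5.4 1.4 0. ]
[559.1 -53.2] [10.   1.7  0. ]
[561.7 -49.3] [14.7  1.5  0. ]
```

carry_out --delta_pos '[[-0.03, 0.017, 0], [-0.0615, 0.0345, 0], [-0.0615, 0.0345, 0], [-0.0615, 0.0345, 0], [-0.0615, 0.0345, 0], [-0.0615, 0.0345, 0], [-0.0615, 0.0345, 0], [-0.0615, 0.0345, 0.01]]' --rot '[[0, 0, 11], [0, 0, 22], [0, 0, 33], [0, 0, 44], [0, 0, 55], [0, 0, 66], [0, 0, 76], [0, 0, 85]]'

```text
clock: 15.18
eef_pos: [551.9, -60.6, 68.1]
tcp_rot: [3.142, 0.0, 0.955]
contact_force: [-0.8, 0.6, 0.0]
opening: 0.372
grasp_force: 0.0
```

carry_out --delta_pos '[[0, 0, 0.025], [0, 0, 0.049], [0, 0, 0.049], [0, 0, 0.049]]' --rot '[[0, 0, 0], [0, 0, 0], [0, 0, 0], [0, 0, 0]]'

```text
clock: 15.68
eef_pos: [552.3, -60.5, 19.5]
tcp_rot: [3.141, 0.0, 0.961]
contact_force: [0.6, -0.1, -0.3]
opening: 0.373
grasp_force: 0.0
```

carry_out --delta_pos '[[0, 0, 0], [0, 0, 0], [0, 0, 0]]' --rot '[[0, 0, 0], [0, 0, 0], [0, 0, 0]]' --claw 0.008

```text
clock: 16.05
eef_pos: [552.8, -60.5, 20.0]
tcp_rot: [3.14, -0.0, 0.961]
contact_force: [-0.8, 0.1, 7.0]
opening: 0.197
grasp_force: 25.4
```

carry_out --delta_pos '[[0.005, 0.0012, -0.001], [0.01, 0.0016, -0.001], [0.0145, 0.0014, -0.001], [0.0145, 0.0014, -0.001], [0.0145, 0.0014, -0.001]]' --rot '[[0, 0, 0], [0, 0, 0], [0, 0, 0], [0, 0, 0], [0, 0, 0]]'

```text
clock: 16.68
eef_pos: [561.7, -49.2, 20.1]
tcp_rot: [3.141, 0.0, 0.961]
contact_force: [-0.2, 0.3, 0.6]
opening: 0.193
grasp_force: 24.9
```

carry_out --delta_pos '[[0, 0, 0], [0, 0, 0], [0, 0, -0.05], [0, 0, -0.11], [-0.09, 0.05, -0.13], [-0.09, 0.05, -0.13], [-0.09, 0.05, -0.13]]' --rot '[[0, 0, 0], [0, 0, 0], [0, 0, 0], [0, 0, 0], [0, 0, 11], [0, 0, 22], [0, 0, 33]]' --claw 0.04

```text
clock: 17.55
eef_pos: [551.2, -154.5, 151.2]
tcp_rot: [3.14, -0.001, 0.389]
contact_force: [0.2, 0.7, -1.0]
opening: 0.468
grasp_force: 0.0
```

```bash
python3 - <<'E'
from h import *
s=r.sense();print(s['eef_pos'],s['tcp_rot']*57.3,s['clock'])
cp=cam('wrist');im=r.grab_frame('wrist');cv2.imwrite('pics/w8.png',im)
c=(523.3,-27.2)
for x in discs(im,cp,c,17): print('tin %.1f %.1f %.2f'%x,'ang %.0f'%np.degrees(np.arctan2(x[1]-c[1],x[0]-c[0])),'r %.1f'%np.hypot(x[1]-c[1],x[0]-c[0]))
for g in ((430,-235),(437,-374)):
  print('wrist',discs(im,cp,g,14,60))
ct=cam('top');t=r.grab_frame('top');cv2.imwrite('pics/t8.png',t)
for g in ((430,-235),(437,-374)): print('top',discs(t,ct,g,14,60))
cs=cam('scene');t=r.grab_frame('scene');cv2.imwrite('pics/s8.png',t)
for g in ((430,-235),(437,-374)): print('scene',discs(t,cs,g,14,60))
E
```

```text
[ 551.2 -154.5  151.2] [179.9  -0.1  22.3] 17.55
tin 490.6 -51.9 0.46 ang -143 r 40.9
wrist [(np.float64(437.0), np.float64(-232.0), 0.5846611857414246)]
wrist []
top []
top []
scene [(np.float64(425.0), np.float64(-245.33333333333331), 0.5287325382232666)]
scene [(np.float64(428.6666666666667), np.float64(-382.0), 0.4951917827129364)]
```

```bash
python3 - <<'E'
from h import *
mv([395,-236,140],0,0)
E
```

```text
now [ 550.8 -151.9  150.1] [180.   0.  23.] q [-0.3  0.3  1.8 -0.   1.   0.9] t 17.7
delta [-0.1763, 0.0166, 0.0101] rot [0.0, -0.0, 23.0]
```

carry_out --delta_pos '[[-0.176, 0.0166, 0.01], [-0.176, 0.0166, 0.01], [-0.176, 0.0166, 0.01], [-0.176, 0.0166, 0.01], [-0.176, 0.0166, 0.01]]' --rot '[[0, 0, 23], [0, 0, 23], [0, 0, 23], [0, 0, 23], [0, 0, 23]]'

```text
clock: 18.32
eef_pos: [395.9, -235.1, 140.3]
tcp_rot: [3.141, -0.001, -0.0]
contact_force: [-0.0, 1.0, 0.2]
opening: 0.462
grasp_force: 0.0
```

```bash
python3 - <<'E'
from h import *
s=r.sense();print(s['eef_pos'],s['clock'])
cp=cam('wrist');im=r.grab_frame('wrist');cv2.imwrite('pics/w9.png',im)
for th in (.4,): print(discs(im,cp,(432,-237),14,45,th=.3))
for d in r.recognise('stamp_7_mid','wrist'): print(np.array(d['box']),round(d['p'],2))
print(w2pix('wrist',[432,-237,14],cp))
c=(523.3,-27.2)
for x in discs(im,cp,c,17,th=.3): print('tin %.1f %.1f %.2f'%x,'ang %.0f'%np.degrees(np.arctan2(x[1]-c[1],x[0]-c[0])),'r %.1f'%np.hypot(x[1]-c[1],x[0]-c[0]))
mv([433,-235,60],0)
E
```

```text
[ 395.9 -235.1  140.3] 18.325
[(np.float64(421.0), np.float64(-231.0), 0.500782310962677)]
[252.7 145.9 300.  192. ] 0.68
[276.8 167.5]
tin 483.3 -13.5 0.50 ang 161 r 42.3
tin 483.0 -55.2 0.49 ang -145 r 49.1
tin 554.0 -56.5 0.36 ang -44 r 42.4
now [ 396.5 -234.9  140.3] [180.   -0.1  -0. ] q [-0.5  0.2  2.   0.   0.9  1. ] t 18.425
delta [0.0364, 0.0, 0.0803] rot [0.0, -0.1, -0.0]
```

```bash
cat >> h.py <<'E'
from scipy.optimize import least_squares
_t=np.linspace(0,2*np.pi,36)
_S=np.vstack([np.c_[R*np.cos(_t),R*np.sin(_t),0*_t+z] for R,z in((22,1),(22,13),(9,30),(9,47),(5,50))])
def fitbox(box,cp,g,z0=0):
    def f(q):
        P=np.array([w2pix('',p,cp) for p in _S+[q[0],q[1],z0]])
        return np.r_[P.min(0),P.max(0)]-box
    s=least_squares(f,g);return s.x,s.fun
E
python3 - <<'E'
from h import *
cp=cam('wrist')
print(fitbox([252.7,145.9,300,192],cp,(432,-236)))
im=cv2.imread('pics/w9.png')
m=cream(im)[120:215,230:325];ys,xs=np.nonzero(m);print(xs.min()+230,xs.max()+230,ys.min()+120,ys.max()+120)
E
```

```text
(array([ 429.9, -236.4]), array([-0.3, -1.5,  0.3,  1.6]))
252 300 145 193
```

carry_out --delta_pos '[[0.0335, -0.001, 0.04], [0.0335, -0.001, 0.08], [0.0335, -0.001, 0.1], [0.0335, -0.001, 0.125], [0.0335, -0.001, 0.125], [0.0335, -0.001, 0.125]]' --rot '[[0, 0, 0], [0, 0, 0], [0, 0, 0], [0, 0, 0], [0, 0, 0], [0, 0, 0]]'

```text
clock: 19.18
eef_pos: [429.7, -234.2, 15.6]
tcp_rot: [3.141, -0.001, -0.002]
contact_force: [0.2, 0.5, 1.0]
opening: 0.469
grasp_force: 0.0
```

carry_out --delta_pos '[[0, 0, 0], [0, 0, 0], [0, 0, 0], [0, 0, 0]]' --rot '[[0, 0, 0], [0, 0, 0], [0, 0, 0], [0, 0, 0]]' --claw 0.008 --grip_force 30

```text
clock: 19.68
eef_pos: [429.6, -234.9, 15.9]
tcp_rot: [3.14, -0.002, -0.003]
contact_force: [0.6, 0.8, 7.4]
opening: 0.19
grasp_force: 30.0
```

```bash
python3 - <<'E'
from h import *
mv([522,-71.5,70],-1.5)
print(r.sense()['contact_force'])
E
```

```text
now [ 429.6 -234.9   15.9] [179.9  -0.1  -0.2] q [-0.5  0.5  2.1 -0.   0.6  1.1] t 19.675
delta [0.0919, -0.1636, -0.0541] rot [0.1, -0.1, 1.3]
[0.6 0.8 7.4]
```

carry_out --delta_pos '[[0, 0, -0.054], [0.02, -0.04, -0.056], [0.092, -0.1636, -0.056], [0.092, -0.1636, -0.056], [0.092, -0.1636, -0.056], [0.092, -0.1636, -0.056]]' --rot '[[0, 0, 0], [0, 0, 1.3], [0, 0, 1.3], [0, 0, 1.3], [0, 0, 1.3], [0, 0, 1.3]]'

```text
clock: 20.42
eef_pos: [521.4, -70.3, 71.0]
tcp_rot: [3.141, 0.0, -0.024]
contact_force: [-0.9, -0.2, -1.4]
opening: 0.192
grasp_force: 29.6
```

```bash
python3 - <<'E'
from h import *
mv([522,-71.5,38],-1.5)
cp=cam('wrist');im=r.grab_frame('wrist');cv2.imwrite('pics/w10.png',im)
ct=cam('scene');t=r.grab_frame('scene');cv2.imwrite('pics/s10.png',t)
o=np.zeros((420,800,3),np.uint8);o[:420,:420]=im[:,70:490];o[:380,420:]=cv2.resize(t[170:265,195:290],(380,380),interpolation=cv2.INTER_CUBIC)
cv2.imwrite('pics/c10.png',o)
E
```

```text
now [521.4 -70.3  71. ] [180.    0.   -1.4] q [-0.1  0.4  2.  -0.   0.8  1.5] t 20.425
delta [0.0006, 0.0012, 0.033] rot [0.0, 0.0, 0.1]
```

View pics/c10.png

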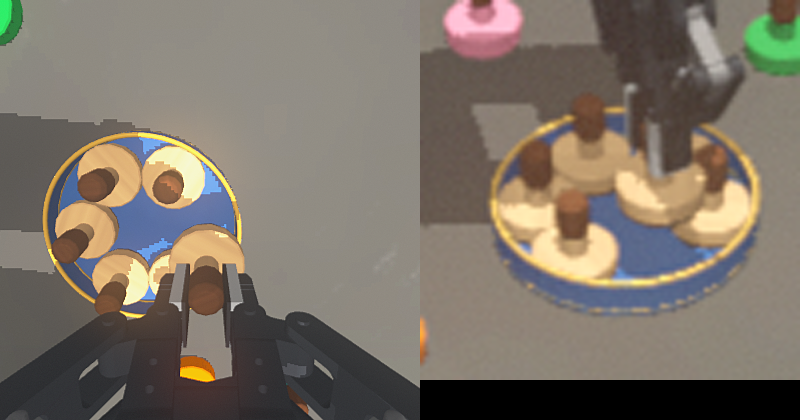

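The picture shows the five closed up, with the held stamp over the free slot on the -y side. I'll insert it slowly.

carry_out --delta_pos '[[0.0006, 0.0006, 0.015], [0.0006, 0.0006, 0.028], [0.0006, 0.0006, 0.034], [0.0006, 0.0006, 0.039], [0.0006, 0.0006, 0.044], [0.0006, 0.0006, 0.048]]' --rot '[[0, 0, 0], [0, 0, 0], [0, 0, 0], [0, 0, 0], [0, 0, 0], [0, 0, 0]]'

```text
clock: 21.28
eef_pos: [526.6, -71.6, 26.7]
tcp_rot: [3.141, -0.009, -0.027]
contact_force: [-1.7, 4.5, 41.0]
opening: 0.194
grasp_force: 59.9
```

carry_out --delta_pos '[[0, 0, 0.002], [0, 0, 0.004], [0, 0, 0.004]]' --rot '[[0, 0, 0], [0, 0, 0], [0, 0, 0]]'

```text
clock: 21.65
eef_pos: [527.4, -72.2, 23.1]
tcp_rot: [3.141, -0.011, -0.026]
contact_force: [-1.0, 5.9, 42.1]
opening: 0.196
grasp_force: 60.4
```

carry_out --delta_pos '[[0, 0, 0.002], [0, 0, 0], [0, 0, 0], [0, 0, -0.06], [-0.03, 0, -0.12], [-0.06, -0.02, -0.12], [-0.06, -0.03, -0.12], [-0.06, -0.03, -0.12]]' --rot '[[0, 0, 0], [0, 0, 0], [0, 0, 0], [0, 0, 0], [0, 0, 0], [0, 0, 0], [0, 0, 0], [0, 0, 0]]' --claw 0.034

```text
clock: 22.65
eef_pos: [463.2, -39.8, 138.8]
tcp_rot: [3.141, -0.001, -0.025]
contact_force: [0.6, 0.0, 0.4]
opening: 0.395
grasp_force: 0.0
```

```bash
cat >> h.py <<'E'
def clip(im,pts):
    pass
def grips(im,cp,z,zoff=0):
    """dark-brown grip blobs -> (u,v,area)"""
    h=cv2.cvtColor(im,cv2.COLOR_BGR2HSV)
    m=cv2.inRange(h,(3,90,25),(14,255,190));m=cv2.morphologyEx(m,cv2.MORPH_OPEN,np.ones((3,3)))
    n,l,st,ce=cv2.connectedComponentsWithStats(m)
    return [(ce[i].round(1).tolist(),st[i].tolist()) for i in range(1,n) if st[i][4]>60]
E
python3 - <<'E'
from h import *
s=r.sense();print(s['eef_pos'],s['clock'],s['contact_force'])
cp=cam('wrist');im=r.grab_frame('wrist');cv2.imwrite('pics/w11.png',im)
c=(523.3,-27.2)
for x in discs(im,cp,c,17,th=.3): print('tin %.1f %.1f %.2f'%x,'ang %.0f'%np.degrees(np.arctan2(x[1]-c[1],x[0]-c[0])),'r %.1f'%np.hypot(x[1]-c[1],x[0]-c[0]))
for g in grips(im,cp,50):
    (u,v),st=g; print(g, pix2w('wrist',u,v,41.5,cp)[:2])
E
```

```text
[463.2 -39.8 138.8] 22.65 [0.6 0.  0.4]
tin 524.6 16.8 0.63 ang 88 r 44.0
tin 564.0 -5.9 0.51 ang 28 r 45.9
tin 484.6 -4.5 0.44 ang 150 r 44.8
tin 485.0 -46.9 0.42 ang -153 r 43.1
tin 562.0 -48.9 0.36 ang -29 r 44.3
tin 530.0 -40.9 0.34 ang -64 r 15.2
([226.2, 89.4], [213, 76, 26, 26, 340]) [563.8  -5.8]
([283.4, 89.8], [272, 77, 24, 26, 288]) [562.4 -49. ]
([261.5, 133.3], [250, 123, 26, 23, 427]) [531.1 -31.2]
([201.4, 143.4], [188, 132, 28, 24, 516]) [524.6  16.9]
([23.6, 148.7], [10, 139, 35, 22, 493]) [524.1 159.2]
([282.7, 191.5], [273, 179, 21, 25, 424]) [483.7 -47. ]
([231.5, 192.5], [220, 180, 23, 26, 458]) [484.   -4.2]
([286.4, 267.5], [272, 263, 30, 14, 147]) [412.8 -49. ]
([312.9, 293.2], [310, 281, 8, 25, 130]) [385.4 -73.5]
([291.8, 299.3], [284, 283, 18, 31, 434]) [379.3 -53.6]
([24.2, 352.7], [0, 284, 64, 136, 6110]) [324.4 215.8]
([384.0, 296.8], [375, 289, 18, 16, 227]) [ 379.7 -140.4]
```

```bash
python3 - <<'E'
from h import *
cs=cam('scene');im=r.grab_frame('scene');cv2.imwrite('pics/s11.png',im)
for g in grips(im,cs,0):
    (u,v),st=g
    if 190<u<300 and 160<v<270: print(g,pix2w('scene',u,v,41.5,cs)[:2])
for n,p in (('S1',(563.8,-5.8)),('S2',(562.4,-49)),('S3',(524.6,16.9)),('S4',(484,-4.2)),('S5',(483.7,-47))): print(n,w2pix('scene',[*p,41.5],cs))
for z in (30,41.5,50,60): print(z,w2pix('scene',pix2w('wrist',261.5,133.3,z),cs))
for d in r.recognise('stamp_1_mid','wrist'): print('w',np.array(d['box']),round(d['p'],2))
E
```

```text
([285.8, 169.3], [283, 165, 7, 10, 62]) [670.1  62.1]
([236.8, 198.9], [233, 194, 8, 11, 76]) [524.7  19.1]
([258.7, 199.3], [256, 194, 7, 12, 72]) [565.2  -4. ]
([224.0, 210.9], [221, 206, 7, 11, 74]) [484.3  -3.6]
([267.5, 211.4], [264, 206, 8, 12, 80]) [562.9 -47.4]
([232.1, 223.4], [229, 218, 7, 12, 78]) [482.4 -46.2]
S1 [258.5 200. ]
S2 [267.7 211.9]
S3 [237.2 199.5]
S4 [224.  211.1]
S5 [232.9 223.4]
30 [250.1 215.9]
41.5 [250.4 211.7]
50 [250.6 208.7]
60 [250.9 205. ]
w [203.7  61.8 259.5 118.7] 0.91
```

```bash
python3 - <<'E'
from h import *
im=cv2.imread('pics/s11.png');h=cv2.cvtColor(im,cv2.COLOR_BGR2HSV)
m=cv2.inRange(h,(0,60,15),(16,255,170))
print('\n'.join(''.join('#' if m[y,x] else ('c' if cream(im[y:y+1,x:x+1])[0,0] else ('b' if 95<h[y,x,0]<125 and h[y,x,1]>80 else '.')) for x in range(206,290)) for y in range(190,250)))
E
```

```text
....................................................................................
....................................................................................
....................................................................................
.............................###....................cc..............................
...........................########...............######............................
...........................########..............########...........................
..........................##########cccccccccccc##########..........................
..........................#########ccccccccccccccc#######c..........................
.........................###########.c#cc###ccccc########...........................
......................##cccc#######...bbbbbbbbbb.########cc.........................
......................ccccc########..bbbbbbbbbbb.########ccccc......................
..................#.cccc....#######..bbbbbbbbbbb.#########cccccc....................
.................#cccc......########..bbbbbbbb...########..ccccc#...............
[... 3299 characters left out ...]
....................
.....................bbbbbbbbbbb..............bbbbbbbbbbbbb.cc......................
.......................bbbbbbbbbbbbbbbbbbbbbbbbbbbbbbbbb............................
...........................bbbbbbbbbbbbbbbbbbbbbbbbbb...............................
.............................bbbbbbbbbbbbbbbbbbbb..b..c.............................
...................................bb..bbb....bb..c.................................
................................cc...c....cccc......................................
....................................................................................
....................................................................................
```

```bash
python3 - <<'E'
from h import *
im=cv2.imread('pics/w11.png');h=cv2.cvtColor(im,cv2.COLOR_BGR2HSV)
m=cv2.inRange(h,(3,90,25),(14,255,190));c=cream(im)
for v in range(100,190,2): print(v,''.join('#' if m[v,u] else 'c' if c[v,u] else 'b' if 95<h[v,u,0]<125 and h[v,u,1]>80 else '.' for u in range(220,320,1)))
E
```

```text
100 c############cc.......ccccccccc.c.cccb.cccccc....cc....cc#############cc.......ccccccccc.bbbbbbbbbbb
102 ....cccccccc...........ccccccccc..ccbbbccccc..ccccccc..ccccccc####ccc.........cccccc.cc.bbbbbbbbbbbb
104 cc.......................ccccccc.cc.bb..cccc.ccccccc.........................cccccc.cc.bbbbbbbbbbbbb
106 ccc........................ccccccc.bb....c..cccccccc.......................cccccc...c.bbbbbbbbbbbbbb
108 ccccc.........................cccbbbbbbb..cccccccc........................cccccc...c.bbbbbbbbbbbbbbb
110 cccccc.......................cc.bbbbbbbbbbb.ccccc......................cccccccc..c..bbbbbbbbbbbbbbbb
112 cccccccc..................ccccbbbbbbbbbbbbbbb.cc............c..................c.bbbbbbbbbbbbbbbbbbb
114 ccccccccc...............ccc.bbbbbbbbbbbbbbbbbbbccc...............ccccccccccccccc....bbbbbbbbbbbbbbbb
116 .ccccccccc.........ccccc.bbbbbbbbbbbbbbbbbbbbbbbb..ccc........cccccccccccccccccccccccc#...bbbbbbbbbb
118 c.bbbb..cccccccc....bbbbbbbbbbbbbbbbbbbbbbbbbbbbbbbbb..cccccccccccccccccccccccccccc#.....##bbbbbbbbb
120 ccc#bbbbbbbbbbbbbbbbbbbbbbbbbbbbbbbbbbbbbbbbbb
[... 2924 characters left out ...]
....cccc.b.cccccccccccccccccccc......ccccccccccccccccc.bbbbbbbbbbbbbbb
178 ccccccccccccccccccccccccccccccccccccccc.ccccccccccccccccccccccccccc.ccccccccccccccccc.bbbbbbbbbbbb.c
180 ccccccccccc####ccc##cccccccccccccc....ccccccccccccccccccccc########cccccccccccccccc.ccbbbbbbbbbbbcc.
182 ccccccc###############cccccccccccccccccccccccccccccccccc#############cc..............c.bbbbbbbb.c...
184 ccccc################c#cccccccccccccccccccccccccccccccc################cc............c.bbbbbbbc.....
186 ccc####################cccccccccccccccccccccccccccccc###################c............c.bbbbbc.....cc
188 cc#####################cccccccccccccccccccccccccccccc####################c...........c.bbbcc.....ccc
```

The stamp toppled on release. It now lies in the tin with its foot in the slot, underside facing -y, and grip towards +y in the middle. I'll pinch its foot disc by the two faces and carry it out.

```bash
python3 - <<'E'
from h import *
cp=cam('wrist')
top=pix2w('wrist',288.5,140,46.5,cp);g=pix2w('wrist',259.5,134,15,cp)
print('rimtop',top,'gripmid',g)
dd=g[:2]-top[:2];print('dir',np.degrees(np.arctan2(dd[1],dd[0])),np.linalg.norm(dd))
a=np.r_[dd/np.linalg.norm(dd)*np.cos(.367),-np.sin(.367)]
U=g-38.5*a;print('U',U,'pix scene',w2pix('scene',U),'wrist',w2pix('wrist',U,cp))
R1=Ro.from_euler('xyz',[180,0,-9],degrees=True)*Ro.from_rotvec([-21,0,0],degrees=True)
zt=R1.apply([0,0,1]);print('z',zt)
# tips (k=-13) 11 mm past rim top
tip=top+zt*11; tcp=tip+zt*13
s=r.sense();R0=Ro.from_euler('xyz',s['tcp_rot']);print('tcp',tcp)
for q in (tcp-60*zt,tcp): print(np.round(R0.inv().apply(q-s['eef_pos'])/1000,4).tolist(),np.round((R0.inv()*R1).as_rotvec(degrees=True),1).tolist())
E
```

```text
rimtop [525.8 -52.8  46.5] gripmid [529.1 -28.9  15. ]
dir 82.11039696920479 24.116410603229546
U [524.2 -64.5  28.8] pix scene [254.8 226.8] wrist [301.7 140. ]
z [-0.1 -0.4 -0.9]
tcp [524.4 -61.3  24.1]
[0.0645, -0.0021, 0.0584] [-20.9, -1.4, 7.4]
[0.0617, 0.0192, 0.1144] [-20.9, -1.4, 7.4]
```

carry_out --delta_pos '[[0.045, -0.002, 0.03], [0.0645, -0.003, 0.0584], [0.0645, -0.003, 0.0584], [0.063, 0.007, 0.085], [0.0617, 0.018, 0.113], [0.0617, 0.018, 0.1144], [0.0617, 0.018, 0.1144]]' --rot '[[-10.4, -0.7, 3.7], [-20.9, -1.4, 7.4], [-20.9, -1.4, 7.4], [-20.9, -1.4, 7.4], [-20.9, -1.4, 7.4], [-20.9, -1.4, 7.4], [-20.9, -1.4, 7.4]]' --claw 0.034

```text
clock: 23.68
eef_pos: [524.4, -59.8, 24.9]
tcp_rot: [2.776, 0.0, -0.157]
contact_force: [-0.2, 0.9, 0.1]
opening: 0.401
grasp_force: 0.0
```

carry_out --delta_pos '[[0, 0, 0], [0, 0, 0], [0, 0, 0], [0, 0, 0]]' --rot '[[0, 0, 0], [0, 0, 0], [0, 0, 0], [0, 0, 0]]' --claw 0.005 --grip_force 40

```text
clock: 24.18
eef_pos: [524.8, -59.6, 25.4]
tcp_rot: [2.776, -0.001, -0.156]
contact_force: [1.2, 1.2, 6.4]
opening: 0.143
grasp_force: 42.7
```

```bash
cat >> h.py <<'E'
def mvx(p,yaw,phi):
    s=r.sense(); R0=Ro.from_euler('xyz',s['tcp_rot'])
    R1=Ro.from_euler('xyz',[180,0,yaw],degrees=True)*Ro.from_rotvec([phi,0,0],degrees=True)
    print('now',s['eef_pos'],s['tcp_rot']*57.3,s['clock'],'delta',np.round(R0.inv().apply(np.array(p)-s['eef_pos'])/1000,4).tolist(),'rot',np.round((R0.inv()*R1).as_rotvec(degrees=True),1).tolist())
E
python3 - <<'E'
from h import *
mvx([524.5,-60,85],-9,-21)
mvx([480,-150,110],31,15)
E
```

```text
now [524.8 -59.6  25.4] [159.1  -0.1  -9. ] 24.175 delta [-0.0001, 0.0217, -0.0555] rot [-0.1, -0.1, 0.0]
now [524.8 -59.6  25.4] [159.1  -0.1  -9. ] 24.175 delta [-0.0301, 0.1201, -0.0446] rot [34.5, 2.0, -40.5]
```

carry_out --delta_pos '[[0, 0.011, -0.028], [0, 0.0217, -0.0555], [-0.03, 0.12, -0.045], [-0.03, 0.12, -0.045], [-0.03, 0.12, -0.045], [-0.03, 0.12, -0.045], [-0.03, 0.12, -0.045], [-0.03, 0.12, -0.045]]' --rot '[[0, 0, 0], [0, 0, 0], [8, 0.5, -9], [15, 1, -18], [22, 1.3, -26], [28, 1.6, -33], [34.5, 2, -40.5], [34.5, 2, -40.5]]'

```text
clock: 25.18
eef_pos: [479.3, -149.9, 110.2]
tcp_rot: [-2.875, -0.002, 0.544]
contact_force: [-0.3, 0.6, -0.8]
opening: 0.147
grasp_force: 41.9
```

```bash
python3 - <<'E'
from h import *
print(r.sense()['opening'],r.sense()['grasp_force'])
mvx([431,-225,75],62,52)
E
```

```text
0.14739469286556137 41.90840005874634
now [ 479.3 -149.9  110.2] [-164.7   -0.1   31.2] 25.175 delta [-0.0802, 0.0471, 0.0235] rot [35.9, -17.5, -26.1]
```

carry_out --delta_pos '[[-0.08, 0.047, 0.0235], [-0.08, 0.047, 0.0235], [-0.08, 0.047, 0.0235], [-0.08, 0.047, 0.0235], [-0.08, 0.047, 0.0235], [-0.08, 0.047, 0.0235]]' --rot '[[35.9, -17.5, -26.1], [35.9, -17.5, -26.1], [35.9, -17.5, -26.1], [35.9, -17.5, -26.1], [35.9, -17.5, -26.1], [35.9, -17.5, -26.1]]'

```text
clock: 25.92
eef_pos: [430.8, -224.1, 73.3]
tcp_rot: [-2.232, 0.005, 1.08]
contact_force: [-0.2, -0.8, -0.3]
opening: 0.147
grasp_force: 41.9
```

```bash
python3 - <<'E'
from h import *
print(r.sense()['opening'],r.sense()['grasp_force'])
mvx([431,-225,24],62,52)
im=r.grab_frame('scene');cv2.imwrite('pics/s12.png',im);h=cv2.cvtColor(im,cv2.COLOR_BGR2HSV)
u,v=w2pix('scene',[431,-225,75]).astype(int);print(u,v)
m=cv2.inRange(h,(0,60,15),(16,255,170));c=cream(im)
for y in range(v-30,v+34,1): print(''.join('#' if m[y,x] else 'c' if c[y,x] else 'k' if h[y,x,2]<50 else '.' for x in range(u-35,u+45)))
E
```

```text
0.1469597749939348 41.92279815673828
now [ 430.8 -224.1   73.3] [-127.9    0.3   61.9] 25.925 delta [-0.0005, 0.0393, 0.0298] rot [-0.1, 0.1, -0.3]
249 280
................................................................................
................................................................................
................................................................................
................................................................................
................................................................................
................................................................................
................................................................................
...............................................................................k
................................................................................
................................................................................
................................................................................
.....................................................
[... 3539 characters left out ...]
....................................................
................................................................................
................................................................................
................................................................................
................................................................................
................................................................................
................................................................................
................................................................................
................................................................................
```

Held with the grip leaning up towards the robot and the foot down, as planned. Lower until the rim touches.

carry_out --delta_pos '[[0, 0.0195, 0.015], [0, 0.039, 0.0298], [0, 0.041, 0.0315], [0, 0.041, 0.0315]]' --rot '[[0, 0, 0], [0, 0, 0], [0, 0, 0], [0, 0, 0]]'

```text
clock: 26.48
eef_pos: [430.9, -225.1, 23.0]
tcp_rot: [-2.233, 0.005, 1.079]
contact_force: [-0.2, -0.2, -0.4]
opening: 0.147
grasp_force: 41.9
```

carry_out --delta_pos '[[0, 0, 0], [0, 0, 0], [0, 0, 0], [0, 0, -0.02], [0, 0, -0.05], [0, 0, -0.08], [0, 0, -0.08]]' --rot '[[0, 0, 0], [0, 0, 0], [0, 0, 0], [0, 0, 0], [0, 0, 0], [0, 0, 0], [0, 0, 0]]' --claw 0.028

```text
clock: 27.35
eef_pos: [488.4, -255.5, 73.4]
tcp_rot: [-2.238, 0.005, 1.079]
contact_force: [0.8, 0.4, 0.7]
opening: 0.329
grasp_force: 0.0
```

```bash
python3 - <<'E'
from h import *
mvx([405,-233,140],-1.5,0)
cs=cam('scene');im=r.grab_frame('scene');cv2.imwrite('pics/s13.png',im)
for g in grips(im,cs,0):
    (u,v),st=g
    if 200<u<330 and 260<v<400: print(g,pix2w('scene',u,v,38.5,cs)[:2])
for d in r.recognise('stamp_7_mid','scene'): print(np.array(d['box']),round(d['p'],2))
E
```

```text
now [ 488.4 -255.5   73.4] [-128.2    0.3   61.8] 27.35 delta [-0.0198, -0.1044, 0.0249] rot [-46.1, 28.7, 58.7]
([204.1, 270.9], [200, 265, 9, 13, 101]) [ 382.7 -135.8]
([258.8, 295.2], [255, 289, 9, 14, 109]) [ 444. -234.]
([294.9, 357.6], [290, 351, 11, 15, 139]) [ 435.  -372.4]
[247.5 291.  270.8 317.5] 0.62
```

The stamp stands upright again at about (444,-234). The insertion most likely caught the wall top, so next time I'll insert 2 to 3 mm further in.

carry_out --delta_pos '[[0, -0.039, -0.031], [-0.01, -0.08, -0.02], [-0.0198, -0.104, 0.0249], [-0.0198, -0.104, 0.0249], [-0.0198, -0.104, 0.0249], [-0.0198, -0.104, 0.0249], [-0.0198, -0.104, 0.0249], [-0.0198, -0.104, 0.0249]]' --rot '[[0, 0, 0], [-6, 4, 8], [-12, 7.5, 15], [-18, 11, 23], [-24, 15, 31], [-30, 19, 39], [-38, 24, 49], [-46.1, 28.7, 58.7]]' --claw 0.04

```text
clock: 28.45
eef_pos: [402.3, -231.8, 138.5]
tcp_rot: [-3.081, 0.038, 0.042]
contact_force: [-0.3, -0.4, -0.6]
opening: 0.464
grasp_force: 0.0
```

```bash
cat >> h.py <<'E'
def stampfit(g,z0=0):
    cp=cam('wrist');im=r.grab_frame('wrist')
    u,v=w2pix('',[*g,15+z0],cp).astype(int)
    m=cream(im);h=cv2.cvtColor(im,cv2.COLOR_BGR2HSV);m|=cv2.inRange(h,(3,90,25),(14,255,190))
    n,l,st,ce=cv2.connectedComponentsWithStats(cv2.morphologyEx(m,cv2.MORPH_OPEN,np.ones((3,3))))
    i=np.argmin(np.hypot(*(ce[1:]-[u,v]).T)+1e3*(st[1:,4]<400))+1;s=st[i]
    return fitbox([s[0],s[1],s[0]+s[2],s[1]+s[3]],cp,g,z0),s
E
python3 - <<'E'
from h import *
print(stampfit((444,-234)))
s=r.sense();print(s['eef_pos'],s['tcp_rot']*57.3,s['clock'])
mv([444,-234,15],-1.5)
E
```

```text
((array([ 443.4, -237.4]), array([-1.3, -0.4,  1.2,  0.5])), array([ 268,  131,   47,   50, 1276], dtype=int32))
[ 400.4 -230.1  138.3] [-176.7    2.1    2. ] 28.5
now [ 400.4 -230.1  138.3] [-176.7    2.1    2. ] q [-0.6  0.2  2.   0.   1.   1. ] t 28.5
delta [0.048, 0.0124, 0.1211] rot [-3.2, 2.2, 3.5]
```

carry_out --delta_pos '[[0, 0, 0], [0, 0, 0]]' --rot '[[-3.2, 2.2, 3.5], [-3.2, 2.2, 3.5]]'

```text
clock: 28.75
eef_pos: [402.2, -231.0, 138.5]
tcp_rot: [-3.134, 0.005, -0.012]
contact_force: [0.4, -0.7, -0.5]
opening: 0.47
grasp_force: 0.0
```

```bash
python3 - <<'E'
from h import *
f,_=stampfit((444,-235));print(f)
mv([f[0][0],f[0][1],16],-1.5)
E
```

```text
(array([ 438.6, -237.5]), array([-0.8, -4.7,  0.8,  5. ]))
now [ 403.  -231.6  138.7] [-179.6    0.3   -0.7] q [-0.5  0.2  2.   0.   0.9  1.1] t 28.8
delta [0.0363, 0.0064, 0.1225] rot [-0.4, 0.3, 0.8]
```

```bash
python3 - <<'E'
from h import *
cp=cam('wrist');im=r.grab_frame('wrist')
for (u,v),st in grips(im,cp,0):
    p=pix2w('wrist',u,v,38.5,cp)
    if abs(p[0]-440)<25 and abs(p[1]+236)<25: print((u,v),st,p)
f,s=stampfit((442,-236));print(f,s)
E
```

```text
(279.6, 166.4) [270, 156, 21, 22, 255] [ 443.6 -235.3   38.5]
(array([ 442.8, -238. ]), array([-1.3, -0.9,  1.3,  1. ])) [ 259  138   46   48 1289]
```

carry_out --delta_pos '[[0.04, 0.005, 0.05], [0.04, 0.005, 0.09], [0.04, 0.005, 0.1], [0.04, 0.005, 0.1225], [0.04, 0.005, 0.1225], [0.04, 0.005, 0.1225]]' --rot '[[0, 0, 0.8], [0, 0, 0.8], [0, 0, 0.8], [0, 0, 0.8], [0, 0, 0.8], [0, 0, 0.8]]'

```text
clock: 29.65
eef_pos: [444.0, -237.7, 17.6]
tcp_rot: [-3.136, 0.002, -0.029]
contact_force: [-0.1, -0.2, 0.0]
opening: 0.472
grasp_force: 0.0
```

carry_out --delta_pos '[[0, 0, 0], [0, 0, 0], [0, 0, 0], [0, 0, 0]]' --rot '[[0, 0, 0], [0, 0, 0], [0, 0, 0], [0, 0, 0]]' --claw 0.008 --grip_force 40

```text
clock: 30.15
eef_pos: [444.1, -237.6, 17.7]
tcp_rot: [-3.137, 0.001, -0.029]
contact_force: [-1.9, 0.4, 7.5]
opening: 0.186
grasp_force: 38.9
```

```bash
python3 - <<'E'
from h import *
print(r.sense()['contact_force'])
mv([523,-69.5,72],-1.5)
E
```

```text
[-1.9  0.4  7.5]
now [ 444.1 -237.6   17.7] [-179.7    0.1   -1.7] q [-0.5  0.5  2.   0.   0.7  1.1] t 30.15
delta [0.0739, -0.1706, -0.0536] rot [-0.3, 0.1, -0.2]
```

carry_out --delta_pos '[[0, 0, -0.054], [0.02, -0.045, -0.056], [0.0747, -0.1706, -0.056], [0.0747, -0.1706, -0.056], [0.0747, -0.1706, -0.056], [0.0747, -0.1706, -0.056], [0.0747, -0.1706, -0.056]]' --rot '[[0, 0, 0], [-0.3, 0.1, -0.2], [-0.3, 0.1, -0.2], [-0.3, 0.1, -0.2], [-0.3, 0.1, -0.2], [-0.3, 0.1, -0.2], [-0.3, 0.1, -0.2]]'

```text
clock: 31.02
eef_pos: [522.6, -70.2, 73.3]
tcp_rot: [-3.141, 0.001, -0.026]
contact_force: [-0.1, 1.0, -0.5]
opening: 0.188
grasp_force: 39.4
```

```bash
python3 - <<'E'
from h import *
mv([523.8,-69.5,40],-1.5)
E
```

```text
now [522.6 -70.2  73.3] [-180.     0.1   -1.5] q [-0.1  0.4  2.   0.   0.8  1.5] t 31.025
delta [0.0013, -0.0007, 0.0333] rot [-0.0, 0.1, -0.0]
```

carry_out --delta_pos '[[0.001, -0.0007, 0.018], [0.001, -0.0007, 0.034], [0.001, -0.0007, 0.037], [0.001, -0.0007, 0.039], [0.001, -0.0007, 0.041], [0.001, -0.0007, 0.041]]' --rot '[[0, 0, 0], [0, 0, 0], [0, 0, 0], [0, 0, 0], [0, 0, 0], [0, 0, 0]]'

```text
clock: 31.78
eef_pos: [524.4, -68.5, 32.4]
tcp_rot: [-3.141, 0.001, -0.025]
contact_force: [0.3, -0.7, 0.0]
opening: 0.189
grasp_force: 39.5
```

```bash
python3 - <<'E'
from h import *
s=r.sense();print(s['eef_pos'],s['contact_force'],s['wrist_torque'],s['clock'])
E
```

```text
[524.4 -68.5  32.4] [ 0.3 -0.7  0. ] [ 0. -0. -0.] 31.775
```

It is past the wall top and the neighbours' feet with no force. Continue down.

carry_out --delta_pos '[[0, 0, 0.003], [0, 0, 0.006], [0, 0, 0.009], [0, 0, 0.011], [0, 0, 0.011]]' --rot '[[0, 0, 0], [0, 0, 0], [0, 0, 0], [0, 0, 0], [0, 0, 0]]'

```text
clock: 32.4
eef_pos: [524.1, -68.5, 21.1]
tcp_rot: [-3.141, 0.001, -0.026]
contact_force: [0.2, 0.1, 0.4]
opening: 0.19
grasp_force: 39.5
```

carry_out --delta_pos '[[0, 0.002, 0.001], [0, 0.0025, 0.001], [0, 0.0025, 0.001]]' --rot '[[0, 0, 0], [0, 0, 0], [0, 0, 0]]'

```text
clock: 32.78
eef_pos: [524.7, -71.0, 20.7]
tcp_rot: [-3.141, -0.0, -0.026]
contact_force: [0.5, 1.7, 5.5]
opening: 0.19
grasp_force: 40.0
```

carry_out --delta_pos '[[0, 0, 0], [0, 0, 0], [0, 0, 0], [0, 0, -0.05], [-0.02, -0.01, -0.11], [-0.06, -0.03, -0.118], [-0.06, -0.03, -0.118], [-0.06, -0.03, -0.118]]' --rot '[[0, 0, 0], [0, 0, 0], [0, 0, 0], [0, 0, 0], [0, 0, 0], [0, 0, 0], [0, 0, 0], [0, 0, 0]]' --claw 0.034

```text
clock: 33.78
eef_pos: [465.5, -39.6, 138.4]
tcp_rot: [-3.141, 0.0, -0.025]
contact_force: [0.8, 0.3, 0.0]
opening: 0.4
grasp_force: 0.0
```

```bash
cat >> h.py <<'E'
def tincheck(c=(523.4,-27.2)):
    s=r.sense();print(s['eef_pos'],s['clock'])
    cp=cam('wrist');im=r.grab_frame('wrist')
    for x in discs(im,cp,c,17,th=.3): print('foot %.1f %.1f %.2f'%x,'ang %.0f'%np.degrees(np.arctan2(x[1]-c[1],x[0]-c[0])),'r %.1f'%np.hypot(x[1]-c[1],x[0]-c[0]))
    for (u,v),st in grips(im,cp,0):
        p=pix2w('',u,v,41.5,cp)
        if np.hypot(*(p[:2]-c))<75: print('grip',p[:2],st[2:], 'ang %.0f r %.1f'%(np.degrees(np.arctan2(p[1]-c[1],p[0]-c[0])),np.hypot(*(p[:2]-c))))
    return im
E
python3 - <<'E'
from h import *
tincheck()
mv([400,-373,140],-20)
E
```

```text
[465.5 -39.6 138.4] 33.775
foot 524.7 16.5 0.62 ang 88 r 43.7
foot 524.7 -70.9 0.57 ang -88 r 43.7
foot 484.7 -46.9 0.55 ang -153 r 43.4
foot 564.1 -5.9 0.54 ang 28 r 45.9
foot 562.4 -48.9 0.42 ang -29 r 44.6
foot 485.1 -4.2 0.41 ang 149 r 44.7
grip [563.8  -5.7] [25, 25, 336] ang 28 r 45.8
grip [562.8 -48.7] [23, 25, 283] ang -29 r 44.9
grip [524.9 -70.1] [23, 23, 260] ang -88 r 42.9
grip [524.6  16.9] [27, 24, 512] ang 88 r 44.1
grip [483.7 -46.8] [21, 26, 431] ang -154 r 44.3
grip [484.3  -3.7] [23, 25, 445] ang 149 r 45.6
now [465.7 -39.8 138.2] [-180.     0.    -1.5] q [-0.1  0.2  2.   0.   0.9  1.5] t 33.825
delta [-0.0572, 0.3348, -0.0019] rot [-0.0, 0.0, 18.5]
```

All six stand in the ring, centred at about (524,-27). Now the last stamp, for the middle.

carry_out --delta_pos '[[-0.02, 0.37, 0], [-0.02, 0.37, 0], [-0.02, 0.37, 0], [-0.02, 0.37, 0], [-0.02, 0.37, 0], [-0.02, 0.37, 0], [-0.02, 0.37, 0], [-0.02, 0.37, 0]]' --rot '[[0, 0, -80], [0, 0, -80], [0, 0, -80], [0, 0, -80], [0, 0, -80], [0, 0, -80], [0, 0, -80], [0, 0, -80]]' --claw 0.04

```text
clock: 34.83
eef_pos: [435.3, -412.2, 136.9]
tcp_rot: [-3.14, -0.0, 1.374]
contact_force: [0.5, 0.5, 0.2]
opening: 0.471
grasp_force: 0.0
```

carry_out --delta_pos '[[0, 0, 0], [0, 0, 0], [0, 0, 0], [0, 0, 0]]' --rot '[[0, 0, -11], [0, 0, -11], [0, 0, -11], [0, 0, -11]]'

```text
clock: 35.33
eef_pos: [435.7, -408.9, 138.0]
tcp_rot: [-3.14, -0.001, 1.56]
contact_force: [-0.5, 0.0, -0.5]
opening: 0.469
grasp_force: 0.0
```

```bash
python3 - <<'E'
from h import *
cp=cam('wrist');im=r.grab_frame('wrist')
for (u,v),st in grips(im,cp,0):
    p=pix2w('wrist',u,v,38.5,cp)
    if abs(p[0]-436)<30 and abs(p[1]+373)<30: print((u,v),st,p)
f,s=stampfit((436,-373));print(f,s)
mv([*f[0],16],90)
E
```

```text
(274.6, 172.8) [264, 161, 21, 24, 391] [ 435.  -373.7   38.5]
(array([ 435.2, -373.6]), array([-0.3, -1.3,  0.3,  1.4])) [ 251  143   48   47 1716]
now [ 435.7 -408.9  138.2] [-179.9   -0.    89.5] q [-0.8  0.4  1.8 -0.   1.  -0.8] t 35.425
delta [0.0352, -0.0007, 0.1222] rot [-0.1, -0.0, -0.5]
```

carry_out --delta_pos '[[0.0352, -0.0007, 0.05], [0.0352, -0.0007, 0.09], [0.0352, -0.0007, 0.1], [0.0352, -0.0007, 0.1215], [0.0352, -0.0007, 0.1215], [0.0352, -0.0007, 0.1215]]' --rot '[[0, 0, -0.5], [0, 0, -0.5], [0, 0, -0.5], [0, 0, -0.5], [0, 0, -0.5], [0, 0, -0.5]]'

```text
clock: 36.17
eef_pos: [435.8, -374.5, 18.0]
tcp_rot: [3.141, 0.001, 1.571]
contact_force: [-0.2, -0.1, 0.1]
opening: 0.473
grasp_force: 0.0
```

carry_out --delta_pos '[[0, 0, 0], [0, 0, 0], [0, 0, 0], [0, 0, 0]]' --rot '[[0, 0, 0], [0, 0, 0], [0, 0, 0], [0, 0, 0]]' --claw 0.008

```text
clock: 36.67
eef_pos: [435.6, -374.3, 17.8]
tcp_rot: [3.141, 0.001, 1.571]
contact_force: [-1.9, 0.2, 7.0]
opening: 0.188
grasp_force: 39.1
```

```bash
python3 - <<'E'
from h import *
mv([524.2,-26.9,85],90)
E
```

```text
now [ 435.6 -374.3   17.8] [180.   0.  90.] q [-0.7  0.5  1.9 -0.   0.7 -0.7] t 36.675
delta [0.3473, 0.0888, -0.0674] rot [0.0, 0.0, 0.0]
```

carry_out --delta_pos '[[0, 0, -0.06], [0.3467, 0.0888, -0.068], [0.3467, 0.0888, -0.068], [0.3467, 0.0888, -0.068], [0.3467, 0.0888, -0.068], [0.3467, 0.0888, -0.068], [0.3467, 0.0888, -0.068], [0.3467, 0.0888, -0.068]]' --rot '[[0, 0, 0], [0, 0, 0], [0, 0, 0], [0, 0, 0], [0, 0, 0], [0, 0, 0], [0, 0, 0], [0, 0, 0]]'

```text
clock: 37.67
eef_pos: [524.5, -24.2, 85.2]
tcp_rot: [3.142, -0.001, 1.575]
contact_force: [-0.1, -0.8, -0.9]
opening: 0.189
grasp_force: 39.6
```

carry_out --delta_pos '[[0, 0, 0.02], [0, 0, 0.035], [0, 0, 0.044], [0, 0, 0.044]]' --rot '[[0, 0, 0], [0, 0, 0], [0, 0, 0], [0, 0, 0]]'

```text
clock: 38.17
eef_pos: [523.1, -27.4, 40.1]
tcp_rot: [-3.139, -0.001, 1.571]
contact_force: [0.3, -0.4, -0.5]
opening: 0.19
grasp_force: 39.6
```

```bash
python3 - <<'E'
from h import *
mv([524.2,-27.6,30],90)
E
```

```text
now [523.1 -27.4  40.1] [-179.9   -0.    90. ] q [-0.1  0.5  2.   0.   0.7 -0.1] t 38.175
delta [-0.0002, 0.0011, 0.0101] rot [-0.1, -0.0, -0.0]
```

carry_out --delta_pos '[[0, 0.0011, 0.002], [0, 0.0011, 0.005], [0, 0.0011, 0.007], [0, 0.0011, 0.009], [0, 0.0011, 0.009]]' --rot '[[0, 0, 0], [0, 0, 0], [0, 0, 0], [0, 0, 0], [0, 0, 0]]'

```text
clock: 38.8
eef_pos: [524.6, -26.9, 31.6]
tcp_rot: [-3.14, -0.0, 1.572]
contact_force: [0.6, -0.1, -0.9]
opening: 0.187
grasp_force: 39.6
```

carry_out --delta_pos '[[0, 0, 0.003], [0, 0, 0.006], [0, 0, 0.009], [0, 0, 0.011], [0, 0, 0.011]]' --rot '[[0, 0, 0], [0, 0, 0], [0, 0, 0], [0, 0, 0], [0, 0, 0]]'

```text
clock: 39.42
eef_pos: [524.9, -26.9, 20.9]
tcp_rot: [-3.141, -0.0, 1.571]
contact_force: [-0.5, 0.4, 1.6]
opening: 0.191
grasp_force: 39.7
```

carry_out --delta_pos '[[0, 0, 0], [0, 0, 0], [0, 0, 0], [0, 0, -0.05], [0, 0, -0.09], [-0.035, 0, -0.118], [-0.06, 0, -0.118], [-0.06, 0, -0.118]]' --rot '[[0, 0, 0], [0, 0, 0], [0, 0, 0], [0, 0, 0], [0, 0, 0], [0, 0, 0], [0, 0, 0], [0, 0, 0]]' --claw 0.026

```text
clock: 40.42
eef_pos: [525.1, -88.2, 139.2]
tcp_rot: [-3.142, -0.0, 1.57]
contact_force: [-0.3, 0.4, 0.1]
opening: 0.302
grasp_force: 0.0
```

```bash
python3 - <<'E'
from h import *
tincheck()
cs=cam('scene');im=r.grab_frame('scene')
for (u,v),st in grips(im,cs,0):
    if 205<u<280 and 180<v<240: print('scene',u,v,st,pix2w('scene',u,v,41.5,cs)[:2])
E
```

```text
[525.1 -88.2 139.2] 40.425
foot 524.4 17.1 0.61 ang 89 r 44.3
foot 524.4 -70.9 0.59 ang -89 r 43.7
foot 524.1 -26.2 0.58 ang 56 r 1.2
foot 483.7 -46.5 0.57 ang -154 r 44.1
foot 563.7 -5.5 0.51 ang 28 r 45.8
foot 484.7 -3.9 0.49 ang 149 r 45.2
foot 562.4 -48.9 0.46 ang -29 r 44.6
grip [524.4  17.4] [24, 27, 513] ang 89 r 44.6
grip [483.9  -3.7] [25, 24, 485] ang 149 r 46.0
grip [564.5  -5.5] [26, 25, 501] ang 28 r 46.5
grip [524.4 -26.5] [23, 23, 426] ang 34 r 1.2
grip [483.1 -46.9] [24, 23, 427] ang -154 r 44.8
grip [562.8 -48.8] [23, 24, 423] ang -29 r 45.0
grip [524.3 -71.2] [21, 25, 373] ang -89 r 44.0
scene 236.9 199.0 [233, 194, 8, 12, 78] [524.8  18.7]
scene 258.2 199.4 [255, 194, 8, 12, 80] [564.1  -3.8]
scene 223.8 210.8 [220, 206, 8, 11, 76] [484.1  -3.1]
scene 246.0 210.9 [243, 206, 7, 11, 76] [524.4 -25. ]
scene 267.9 211.6 [265, 206, 7, 12, 77] [563.3 -48.3]
scene 232.4 223.1 [229, 217, 8, 13, 90] [483.3 -45.7]
scene 256.3 223.4 [253, 218, 8, 12, 78] [525.3 -69.2]
```

All seven show upright: foot and grip positions agree in both cameras, and both insertions reached floor height. I'm handing in.

```bash
python3 -c "
from rig import r
print(r.sign_off())"
```

```text
the job is handed in; nothing more can be done
None
```

The job is handed in at about 40.5 s; by the cameras all seven stamps stand upright on the tin's floor, one in the middle and six round it, and no move went near the ink bottle or the clip (neither was re-measured at the end); the judge's verdict was not shown.

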